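# Unpack power modules, test them and close the carton

### The job

Fold both flaps of the shipping carton well back to the outside, then lay every blue power module flat in a lane of its own in the test fixture, brass contacts first, and slide each one under the clear cover until it is fully home against the back stop. When all of them are loaded, pull the sprung red knob out to its stop, hold it there for a moment and let it spring back to start the test. Fold both flaps of the emptied carton down shut again, and leave the marker on the fixture, the white bottle and the orange relay where they are.

Things in the scene. Friction and masses are not known exactly. Their poses are not given: they have to be found in the camera images.
- carton: Fixed cardboard carton, 286 (its x) x 164 (its y) x 85 mm high, walls 5 mm. Origin: underside centre. Inside, a grey foam tray with three shallow pockets in a row along x (centres at x = -80, 0, +80 mm): pocket floors 26 mm above the underside, foam between them 8 mm higher. A long flap is hinged on the rim of the +y wall and one on the -y wall.
- flap_left (a joint): Hinge of the carton flap on the +y rim, rad: 0 = flat across the opening, 1.57 = upright, 2.5 = its limit, folded back outside. Starts ajar (0.7 to 1.1) and stays where it is left. A 4 mm thick cardboard panel, 280 mm along the hinge, 70 mm from hinge to free edge.
- flap_left_hinge (a point): Middle of the left flap's hinge line, on the carton's +y rim (80 mm from the carton's centre, 88 mm above the bench).
- flap_right (a joint): Hinge of the carton flap on the -y rim; same size and values as flap_left, mirrored.
- flap_right_hinge (a point): Middle of the right flap's hinge line, on the carton's -y rim.
- fixture: Fixed black test fixture. Origin: on the bench below the middle lane. Lanes run along its x: A, B, C at y = +80, 0, -80 mm, floor z = 12 mm, 50 mm wide between ribs 7 mm high, open above from x = -140 to -22 mm; from there a clear cover with a yellow edge (z = 56 to 64 mm) hangs over them to the back stop at x = 60 mm. Behind it the test head, x = 90 to 200, 100 mm high.
- laneA_stop (a point): Lane A: the point on the lane's floor and centre line where the back stop's face stands.
- laneB_stop (a point): The same for lane B.
- laneC_stop (a point): The same for lane C.
- start_knob (a joint): Sprung red start knob, m: 0 = in (at rest), 0.025 = pulled out to its stop. It slides level towards the fixture's -x (away from its grey housing), needs 3 to 7 N and springs back when let go.
- start_knob_grip (a point): Middle of the red knob's grip, on its axis, 50 mm above the bench: a level cylinder 22 mm across, 24 mm long (along the fixture's x), with a 32 mm flange 5 mm thick on its free (-x) end. The grey housing's face is 35 mm behind this point when the knob is in; its top is 75 mm above the bench.
- module1: Blue power module with a white label, 90 (its x) x 44 (its y) x 36 mm high, 0.2 kg. Origin: centre of its underside. Three brass contacts are on its +x end face and on top of that end. Starts flat in a carton pocket, contacts towards the carton's +y wall; may be absent (None).
- module1_contacts (a point): Bottom middle of the contact (+x) end of module1, 45 mm from its origin.
- module2: Blue power module with a white label, 90 (its x) x 44 (its y) x 36 mm high, 0.2 kg. Origin: centre of its underside. Three brass contacts are on its +x end face and on top of that end. Starts flat in a carton pocket, contacts towards the carton's +y wall; may be absent (None).
- module2_contacts (a point): Bottom middle of the contact (+x) end of module2, 45 mm from its origin.
- module3: Blue power module with a white label, 90 (its x) x 44 (its y) x 36 mm high, 0.2 kg. Origin: centre of its underside. Three brass contacts are on its +x end face and on top of that end. Starts flat in a carton pocket, contacts towards the carton's +y wall; may be absent (None).
- module3_contacts (a point): Bottom middle of the contact (+x) end of module3, 45 mm from its origin.
- marker: Black marker lying on the fixture's test head, 115 x 14 x 14 mm; a bystander to leave alone. Origin: underside centre.
- cleaner_bottle: White bottle with a blue cap, 52 mm across, 120 mm high; a bystander to leave alone. Origin: underside centre.
- relay: Orange relay with a black foot, 28 x 28 x 36 mm; a bystander to leave alone. Origin: underside centre.
Not all that is in view belongs to the job. What is shaped like the module1 but brown or pink is not meant.

How it is judged:
By the outcome, as a careful person would: the job done as asked, in the order asked, and still so for the second after the job is handed in, with the robot touching nothing.
Of module1, module2, module3 only 2 to 3 are there at a start; the rules pass over those that are not, and their reading is None.
At some moment in a run one of module1, module2, module3 may be knocked a few centimetres aside while the robot is not near it.
Once in a run the grip may slacken for a moment while it holds something.
It also fails if it takes over 210 s, if anything falls off the work surface, if the arm or the gripper's body presses on something with over 40 N, if the wrist force passes 120 N, or if a joint passes its speed limit or range.

### The arm

A 6-joint arm with a two-finger parallel gripper is mounted at the origin on the work surface. World frame = base frame: x ahead of the robot, y to its left, z up, the work surface at z = 0. Lengths are in m, angles in rad, forces in N, time in s.
With the tool pointing down it reaches from about 0.35 to 0.85 m from the base axis. Payload 8.1 kg.
Tool frame: the origin (TCP) lies between the finger pads; the fingertips stand 25 mm ahead of it and the grasp point (between the pads) lies 6 mm ahead of it; z points along the fingers, y is the line along which they close (so a half turn about z gives the same grasp; the last joint's range is limited). The gripper opens to 93 mm and grips with 3 to 60 N. Pads are 15 mm wide; open, the fingers measure 128 mm over their backs; the gripper's body (75 mm by 188 mm) begins 65 mm behind the grasp point.
Start: joints at [1.022, 0.13, 1.488, -0, 1.523, -0.085], TCP at [0.268, 0.537, 0.216] pointing down, gripper open.
Joint ranges: [-2.96, 2.96], [-0.89, 2.26], [0.02, 2.5], [-1.34, 4.48], [0, 2.73], [-2.66, 2.66]. Speed limits (rad/s): [2.39, 2.39, 2.79, 3.14, 3.14, 3.14].

### API

Orientations are given as a rotation vector (axis times angle).
In Python, from plant import robot gives the robot as it stands.
- The arm moves only by the tool arm_command, never from a script. Its argument "increments" is text: rows parted by semicolons, each of 5 numbers parted by spaces: the closure, from 0 (fully open) to 1 (shut), then the shift along the tool's x, y, z in mm, then the turn about the tool's z in rad. A call has 1 to 5 rows; each row is the pose to reach, as a shift and turn from the pose commanded when the call began, along the tool's axes at that moment; what a row does not reach only later rows make up. A row lasts 1/10 s, in which the tool goes at most 50 mm and 8.59 degrees, less where a joint would pass 70% of its speed; a pose out of reach is approached as far as the arm can. A call with a gripper value outside its range is refused whole. The fingers move at their own pace and stop on an object; "grip_force" is the grip in N (left out, the last holds). Time passes only in rows, so rows that repeat a pose let the fingers close. It gives the time, the measured TCP pose, the force, the opening and the grip force at its end, in the units of the state.
- robot.read_state(): the state, without advancing time (a new reading comes with each control period).
- robot.read_camera(name): name is "scene" or "top" or "wrist"; returns the picture (400x640x3 uint8, blue, green, red); there is no depth.
- robot.camera_model(name): a dict with "fx", "fy", "cx", "cy" (pixels), "D" ([k1, k2, p1, p2, k3] as OpenCV has them; the pictures are not rectified), "eye" and "rotation" of the camera in the world. Camera axes: x right, y down, z forward; pixel columns grow to the right and rows downward; lengths in m; the calibration is good to about 2 mm. A picture is of the moment at which its call begins: read the wrist's pose just before it. camera_model takes no time and is no camera call; for the wrist camera it gives the pose at the moment of the call.
- robot.close_job(): hands the job in; it is judged then, once.
The state is a dict: "t": time; "q": joint angles; "dq": joint speeds; "joint_torque": joint torques, N m; "tool_pos": TCP position; "orientation": TCP orientation; "force": force on the tool from outside, world axes, zero at the start; "wrist_torque": the same for the moment, N m; "opening": finger opening in m; "gripper_force": force on a finger pad.
Only numpy, scipy, OpenCV 4.12 (cv2) and the standard library are available. Lean on these libraries where they do the work, as an engineer would, in place of code of your own. Each camera call takes 0.05 s, during which the arm holds its last target. There are 200 camera calls.

## Working session

There is one attempt and no reset: what is moved stays moved. The work goes in short steps, Python scripts to look and compute and a tool call to move; the robot and the scene stay as the last step left them, time stands still between calls to the robot, and variables do not carry over. Pictures are saved under pics/ and viewed, at most 14 in all, crops included, and the job is handed in when it is done.

Besides the shell and the picture viewer there is one more tool, called after "Call:" as a command line: name --argument value ..., lists and objects as JSON in quotes. arm_command: Moves the arm, as the interface text tells. Its arguments: {"type":"object","properties":{"increments":{"type":"string"},"grip_force":{"type":"number"}},"required":["increments"]}

```bash
ls; mkdir -p pics; cat > h.py <<'E'
import numpy as np, cv2
from plant import robot
from scipy.spatial.transform import Rotation as R
def cam(n):
    m=robot.camera_model(n); K=np.array([[m['fx'],0,m['cx']],[0,m['fy'],m['cy']],[0,0,1.]])
    return K,np.array(m['D'],float),np.array(m['eye']),np.array(m['rotation'])
def rotm(r): 
    return r if r.shape==(3,3) else R.from_rotvec(r).as_matrix()
def rays(n,px,m=None):
    K,D,e,r=m or cam(n); u=cv2.undistortPoints(np.array(px,float).reshape(-1,1,2),K,D).reshape(-1,2)
    d=np.c_[u,np.ones(len(u))]@rotm(r).T
    return e,d/np.linalg.norm(d,axis=1)[:,None]
def onz(n,px,z,m=None):
    e,d=rays(n,px,m); return e+d*((z-e[2])/d[:,2])[:,None]
def proj(n,P,m=None):
    K,D,e,r=m or cam(n); Rm=rotm(r).T
    return cv2.projectPoints(np.array(P,float).reshape(-1,1,3),cv2.Rodrigues(Rm)[0],-Rm@e,K,D)[0].reshape(-1,2)
def tri(n1,p1,n2,p2,m1=None,m2=None):
    out=[]
    e1,d1=rays(n1,p1,m1);e2,d2=rays(n2,p2,m2)
    for a,b in zip(d1,d2):
        A=np.c_[a,-b]; s=np.linalg.lstsq(A,e2-e1,rcond=None)[0]
        x,y=e1+s[0]*a,e2+s[1]*b; out.append(np.r_[(x+y)/2,np.linalg.norm(x-y)])
    return np.array(out)
E
python3 - <<'E'
from h import *
np.set_printoptions(precision=3,suppress=True)
for n in ('scene','top','wrist'):
    i=robot.read_camera(n); cv2.imwrite(f'pics/{n}0.png',i); print(n,*cam(n),sep='\n')
s=robot.read_state(); print(s)
E
```

```text
pics
scene
[[488.074   0.    323.233]
 [  0.    488.074 197.297]
 [  0.      0.      1.   ]]
[-0.019  0.     0.     0.     0.   ]
[ 1.384 -0.039  0.969]
[-1.829 -1.672  0.717]
top
[[457.673   0.    319.198]
 [  0.    457.673 198.228]
 [  0.      0.      1.   ]]
[-0.076  0.     0.     0.     0.   ]
[0.305 0.023 1.146]
[-2.098  2.133 -0.218]
wrist
[[324.731   0.    321.431]
 [  0.    324.731 200.437]
 [  0.      0.      1.   ]]
[-0.033  0.     0.     0.     0.   ]
[0.203 0.569 0.384]
[2.473 1.528 0.203]
{'t': 0.15, 'q': array([ 1.022,  0.131,  1.489,  0.   ,  1.523, -0.085]), 'dq': array([ 0.   , -0.002, -0.005, -0.   , -0.003, -0.   ]), 'joint_torque': array([  0.001, -56.048, -49.233,   0.077,   0.031,  -0.   ]), 'tool_pos': array([0.268, 0.536, 0.215]), 'orientation': array([-0.722, -3.057,  0.002]), 'force': array([-0.31 , -0.298,  0.67 ]), 'wrist_torque': array([ 0.001, -0.021, -0.008]), 'gripper_force': 0.0, 'opening': 0.09322926053661548}
```

View pics/scene0.png

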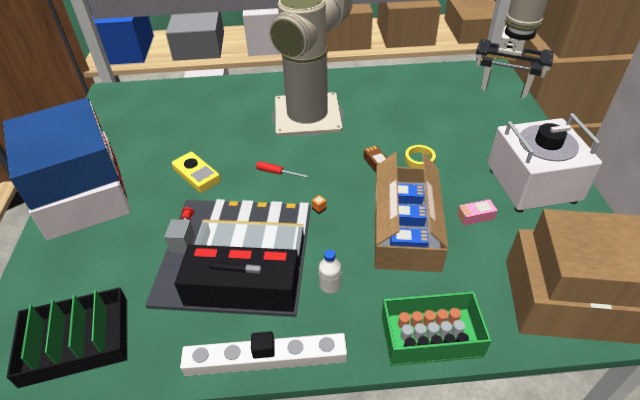

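View pics/top0.png

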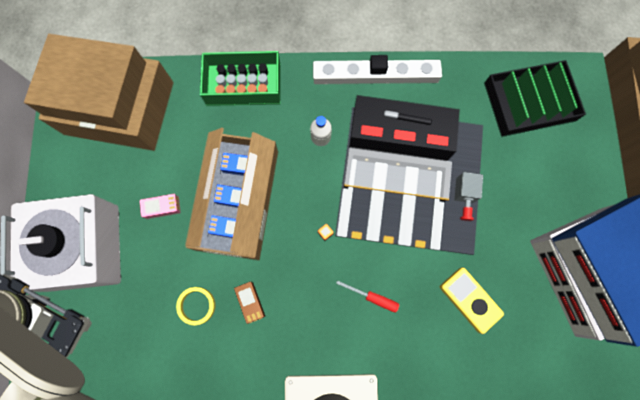

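```bash
python3 - <<'E'
import cv2,numpy as np
t=cv2.imread('pics/top0.png');s=cv2.imread('pics/scene0.png')
r=lambda i,x,y,w,h,k:cv2.resize(i[y:y+h,x:x+w],None,fx=k,fy=k,interpolation=cv2.INTER_CUBIC)
o=np.zeros((600,800,3),np.uint8)
a=r(t,180,120,110,145,4);o[:580,:440]=a
b=r(s,365,140,90,140,4);o[:560,440:800]=b
cv2.imwrite('pics/c1.png',o)
f=r(t,330,90,160,165,3.6);g=np.zeros((600,800,3),np.uint8);g[:f.shape[0],:f.shape[1]]=f;cv2.imwrite('pics/c2.png',g)
E
```

```text
(no output)
```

View pics/c1.png

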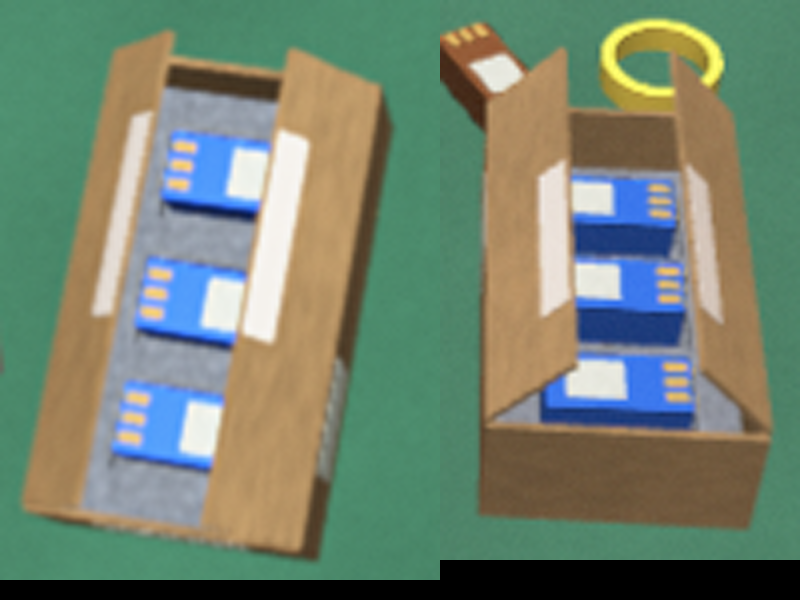

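View pics/c2.png

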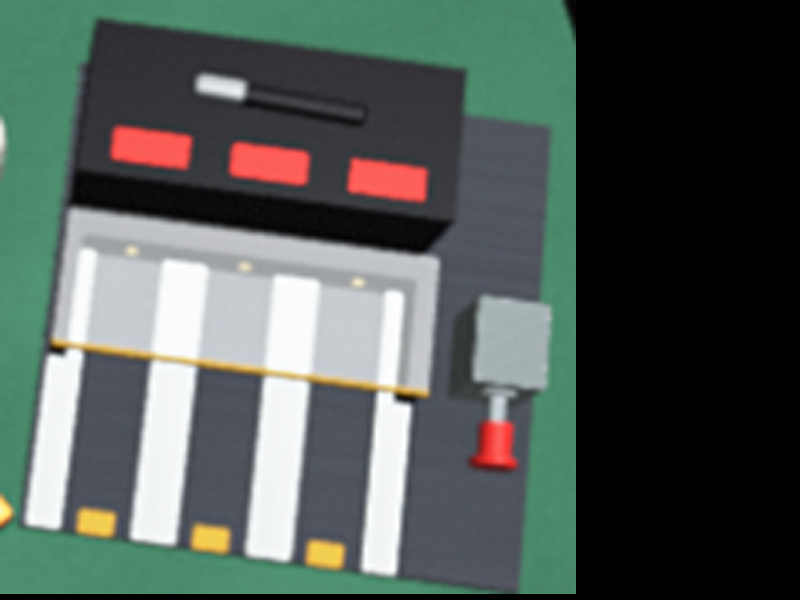

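```bash
python3 - <<'E'
from h import *
np.set_printoptions(precision=4,suppress=True)
c=lambda p:np.array(p,float)/4+[180,120]; f=lambda p:np.array(p,float)/3.6+[330,90]
s=lambda p:(np.array(p,float)-[440,0])/4+[365,140]
H=onz('top',c([[115,50],[26,508],[380,88],[303,550]]),.088);print('hinge',H)
print('L',np.linalg.norm(H[0]-H[1]),np.linalg.norm(H[2]-H[3]),'W',np.linalg.norm(H[0]-H[2]),np.linalg.norm(H[1]-H[3]),'ctr',H.mean(0))
print('ang',[np.degrees(np.arctan2(*(H[i]-H[i+1])[[1,0]])) for i in (0,2)])
print('contacts',tri('top',c([[181,166],[154,290],[132,419]]),'scene',s([[677,381],[668,285],[659,201]])))
# flap free edges top+scene
print('free L(near x+, x-)',tri('top',c([[172,33],[290,50]]),'scene',s([[771,432],[487,420]])))
fr=onz('top',f([[96,535],[211,551],[327,567]]),.019);print('front',fr)
cv=onz('top',f([[55,343],[428,394]]),.062);print('cover',cv)
print('tabs',onz('top',f([[96,522],[210,539],[325,555]]),.012))
d=cv[1]-cv[0];print(np.degrees(np.arctan2(d[0],-d[1])),np.linalg.norm(d)); d=fr[2]-fr[0];print(np.degrees(np.arctan2(d[0],-d[1])),np.linalg.norm(d))
d=(cv.mean(0)-fr[1]);print('front->cover',d,np.degrees(np.arctan2(d[1],d[0])))
print('knob flange',onz('top',f([[494,462],[498,440]]),.055))
print('tool',R.from_rotvec(robot.read_state()['orientation']).as_matrix())
E
```

```text
hinge [[0.6918 0.2869 0.088 ]
 [0.4124 0.33   0.088 ]
 [0.6642 0.1243 0.088 ]
 [0.386  0.1679 0.088 ]]
L 0.28273688634855704 0.2815534313542331 W 0.1649956168178909 0.164161139517551 ctr [0.5386 0.2273 0.088 ]
ang [np.float64(-8.754687851653884), np.float64(-8.921618781934406)]
contacts [[0.6251 0.2517 0.0623 0.0042]
 [0.5465 0.2648 0.0639 0.0023]
 [0.4679 0.2767 0.0618 0.0028]]
free L(near x+, x-) [[0.7013 0.2673 0.1008 0.0353]
 [0.6796 0.1507 0.1088 0.0507]]
front [[ 0.4339 -0.0719  0.019 ]
 [ 0.4214 -0.1505  0.019 ]
 [ 0.4088 -0.23    0.019 ]]
cover [[ 0.5596 -0.0448  0.062 ]
 [ 0.5202 -0.2962  0.062 ]]
tabs [[ 0.4437 -0.0727  0.012 ]
 [ 0.4304 -0.1513  0.012 ]
 [ 0.4178 -0.2307  0.012 ]]
-8.8991374515277 0.2544866271599067
-8.986883397026528 0.16014214005397878
front->cover [ 0.1185 -0.0199  0.043 ] -9.538274757930163
knob flange [[ 0.474 -0.34   0.055]
 [ 0.489 -0.344  0.055]]
tool [[-0.8944  0.4473 -0.0007]
 [ 0.4473  0.8944 -0.0012]
 [ 0.0001 -0.0014 -1.    ]]
```

Call:
arm_command --increments "1 -38 -16 0 0;1 -76 -31 0 0;1 -114 -47 0 0;1 -152 -62 0 0;1 -190 -78 0 0" --grip_force 20

```text
t: 0.65
tool_pos: [0.4041, 0.3805, 0.2155]
orientation: [-0.721, -3.057, 0.0]
force: [0.6, -0.5, -0.5]
opening: 0.0573
gripper_force: 0.0
```

Call:
arm_command --increments "1 -38 -16 0 0;1 -76 -31 0 0;1 -114 -47 0 0;1 -152 -62 0 0;1 -190 -78 0 0"

```text
t: 1.15
tool_pos: [0.5392, 0.2257, 0.2155]
orientation: [-0.722, -3.057, 0.0]
force: [0.2, 0.7, 0.4]
opening: 0.0178
gripper_force: 0.0
```

Call:
arm_command --increments "1 0 0 0 0.14;1 0 0 0 0.28;1 0 0 0 0.42;1 0 0 0 0.56;1 0 0 0 0.7"

```text
t: 1.65
tool_pos: [0.5383, 0.2269, 0.2153]
orientation: [-1.734, -2.619, 0.001]
force: [0.4, -0.1, 0.0]
opening: 0.0006
gripper_force: 0.0
```

Call:
arm_command --increments "1 0 0 0 0.14;1 0 0 0 0.28;1 0 0 0 0.42;1 0 0 0 0.562;1 0 0 0 0.562"

```text
t: 2.15
tool_pos: [0.5383, 0.227, 0.2154]
orientation: [-2.389, -2.04, 0.001]
force: [-0.2, 0.1, -0.3]
opening: 0.0002
gripper_force: 0.0
```

```bash
cat >> h.py <<'E'
np.set_printoptions(precision=4,suppress=True)
CC=np.array([.5386,.2273]);YC=np.radians(-8.85)
def fr(p,c,yaw):
    a=np.array([[np.cos(yaw),np.sin(yaw)],[-np.sin(yaw),np.cos(yaw)]]); return a@(np.array(p[:2])-c)
def st():
    s=robot.read_state(); m=R.from_rotvec(s['orientation']).as_matrix()
    print('t',round(s['t'],2),'tcp',s['tool_pos'],'yawY',round(np.degrees(np.arctan2(m[1,1],m[0,1])),2),'F',s['force'],'open',round(s['opening'],4),'g',round(s['gripper_force'],1),'q1,6',s['q'][[0,5]])
    print('in carton mm',1000*fr(s['tool_pos'],CC,YC)); return s
E
python3 -c "
from h import *
st()"
```

```text
t 2.15 tcp [0.5383 0.227  0.2154] yawY -9.02 F [-0.1592  0.1303 -0.2602] open 0.0002 g 0.0 q1,6 [0.3114 0.4688]
in carton mm [-0.2853 -0.316 ]
```

Call:
arm_command --increments "1 0 0 25 0;1 0 0 50 0;1 0 0 75 0;1 10 0 75 0;1 20 0 75 0"

```text
t: 2.65
tool_pos: [0.5413, 0.2474, 0.1408]
orientation: [-2.384, -2.045, 0.001]
force: [0.5, -0.0, 0.1]
opening: 0.0004
gripper_force: 0.0
```

Call:
arm_command --increments "1 10 0 0 0;1 20 0 0 0;1 30 0 0 0;1 40 0 0 0;1 50 0 0 0"

```text
t: 3.15
tool_pos: [0.5495, 0.2973, 0.141]
orientation: [2.386, 2.043, 0.001]
force: [-0.3, -0.4, -0.3]
opening: 0.0003
gripper_force: 0.0
```

Call:
arm_command --increments "1 8 0 0 0;1 16 0 0 0;1 24 0 0 0;1 30 0 0 0;1 30 0 0 0"

```text
t: 3.65
tool_pos: [0.5539, 0.3266, 0.1406]
orientation: [-2.386, -2.043, 0.0]
force: [-0.2, 1.0, -0.5]
opening: 0.0003
gripper_force: 0.0
```

Call:
arm_command --increments "1 4 0 0 0;1 7 0 0 0;1 7 0 0 0;1 -15 0 0 0;1 -50 0 0 0"

```text
t: 4.15
tool_pos: [0.546, 0.2772, 0.1407]
orientation: [-2.384, -2.045, -0.001]
force: [-0.3, -1.1, 0.1]
opening: 0.0006
gripper_force: 0.0
```

Call:
arm_command --increments "1 -30 0 0 0;1 -50 0 0 0;1 -60 0 0 0;1 -70 0 0 0;1 -80 0 0 0"

```text
t: 4.65
tool_pos: [0.5339, 0.1973, 0.1409]
orientation: [-2.386, -2.043, -0.001]
force: [-0.3, -0.3, -0.2]
opening: 0.0007
gripper_force: 0.0
```

Call:
arm_command --increments "1 -10 0 0 0;1 -20 0 0 0;1 -30 0 0 0;1 -40 0 0 0;1 -50 0 0 0"

```text
t: 5.15
tool_pos: [0.526, 0.1473, 0.1407]
orientation: [-2.387, -2.043, 0.0]
force: [0.2, 0.6, -0.0]
opening: 0.0005
gripper_force: 0.0
```

Call:
arm_command --increments "1 -9 0 0 0;1 -18 0 0 0;1 -25 0 0 0;1 -31 0 0 0;1 -31 0 0 0"

```text
t: 5.65
tool_pos: [0.5213, 0.1167, 0.1407]
orientation: [2.387, 2.042, -0.0]
force: [-0.0, 0.3, -0.4]
opening: 0.0007
gripper_force: 0.0
```

```bash
python3 - <<'E'
from h import *
st()
o=np.zeros((600,800,3),np.uint8)
r=lambda i,x,y,w,h,k:cv2.resize(i[y:y+h,x:x+w],None,fx=k,fy=k,interpolation=cv2.INTER_CUBIC)
o[:580,:400]=r(robot.read_camera('top'),160,110,100,145,4)[:, :400]
o[:560,400:]=r(robot.read_camera('scene'),350,130,100,140,4)
cv2.imwrite('pics/c3.png',o)
E
```

```text
t 5.65 tcp [0.5213 0.1167 0.1407] yawY -8.92 F [-0.0232  0.253  -0.3944] open 0.0007 g 0.0 q1,6 [0.1244 0.2801]
in carton mm [  -0.1065 -111.9013]
```

View pics/c3.png

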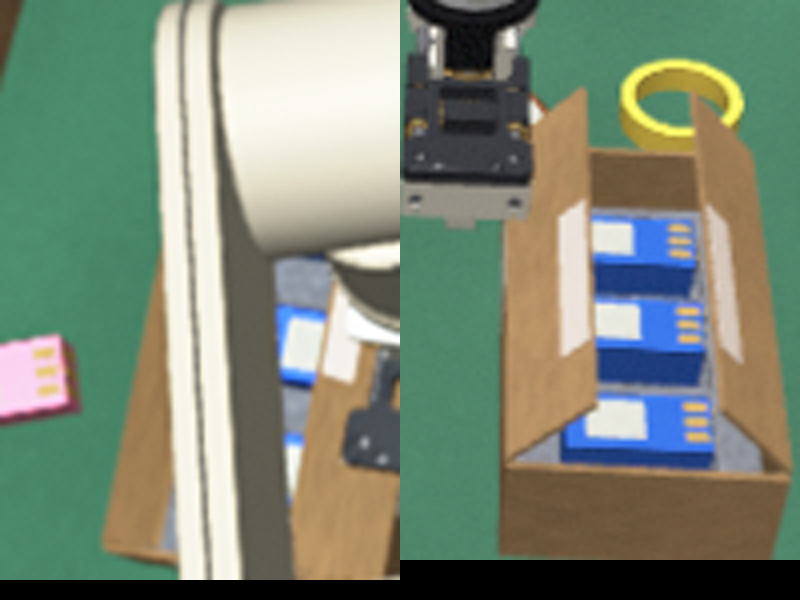

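```bash
python3 - <<'E'
from h import *
for n,o in (('scene',(350,130)),('top',(160,110))):
    p=proj(n,[[.5213,.1167,.141],[.5213,.1167,.116],[.5213,.1167,.2],[.5213,.1167,.3]]); print(n,p,(p-o)*4)
i=robot.read_camera('scene'); cv2.imwrite('pics/d1.png',cv2.resize(i[60:260,280:480],None,fx=3,fy=3,interpolation=cv2.INTER_CUBIC))
E
```

```text
scene [[363.7867 186.6767]
 [363.386  193.9407]
 [364.7791 168.6624]
 [366.6271 135.0114]] [[ 55.1468 226.7069]
 [ 53.5438 255.7627]
 [ 59.1162 154.6498]
 [ 66.5086  20.0455]]
top [[275.9114 194.9632]
 [276.9122 197.2307]
 [273.3505 189.1591]
 [268.2411 177.5705]] [[463.6456 339.8529]
 [467.6486 348.9227]
 [453.4021 316.6363]
 [432.9646 270.282 ]]
```

View pics/d1.png

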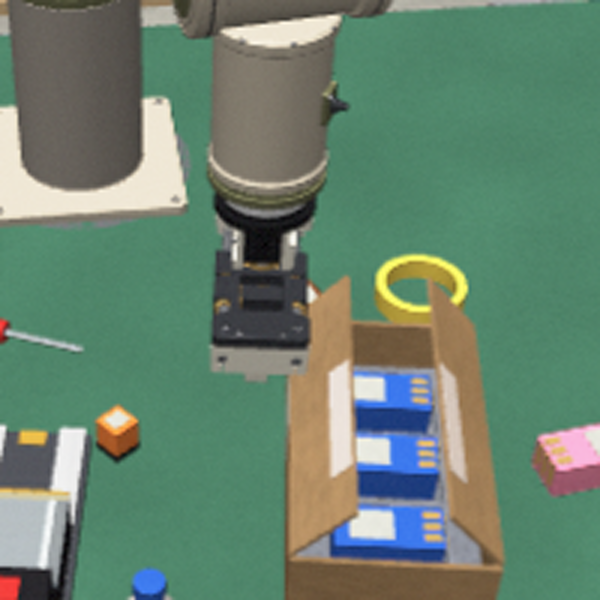

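```bash
python3 - <<'E'
from h import *
s=st(); m=R.from_rotvec(s['orientation']).as_matrix()
W=cam('wrist'); i=robot.read_camera('wrist')
print(W[2],rotm(W[3])[:,2])
p=proj('wrist',[s['tool_pos']+m[:,2]*d for d in (-.02,0,.006,.025)],W); print(p)
for q,c in zip(p,[(0,0,255),(0,255,0),(255,0,0),(0,255,255)]): cv2.circle(i,tuple(int(v) for v in q),3,c,-1)
cv2.imwrite('pics/w1.png',i)
E
```

```text
t 5.8 tcp [0.5214 0.1176 0.1408] yawY -8.88 F [0.0757 0.4352 0.5901] open 0.0001 g 0.0 q1,6 [0.1259 0.2808]
in carton mm [  -0.1555 -111.0106]
[0.5328 0.1896 0.3096] [-0.0411 -0.2611 -0.9644]
[[321.2034 262.1498]
 [321.2407 246.2127]
 [321.2504 242.0659]
 [321.2776 230.4635]]
```

View pics/w1.png

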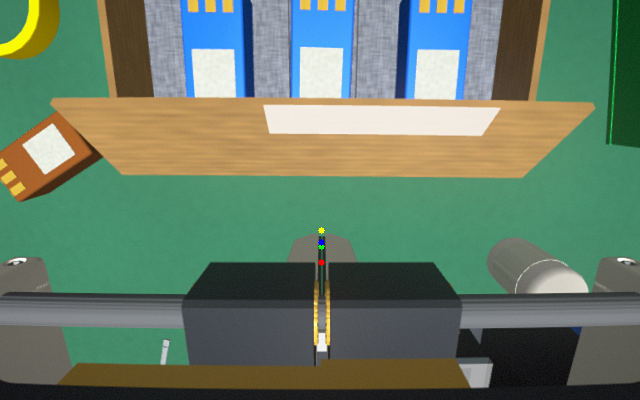

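```bash
python3 - <<'E'
from h import *
s=robot.read_state(); m=R.from_rotvec(s['orientation']).as_matrix();T=s['tool_pos']
P=lambda x,y,z:T+m@np.array([x,y,z])/1000
for nm,pts in dict(bodyfront=[P(-37,94,-59),P(37,94,-59)],tipback=[P(0,17,25),P(-7,17,25),P(7,17,25)],tip15=[P(0,17,15)],tip5=[P(0,17,5)]).items():
    print(nm,'scene d1',(proj('scene',pts)-[280,60])*3,'wrist',proj('wrist',pts))
# flap free edge height from wrist+scene : label corners
w=[[50,101],[593,105]]; d=np.array([[350,278],[287,555]])/3+[280,60]
W=cam('wrist')
print(tri('wrist',[[50,101],[593,105]],'scene',np.array([[350,278],[355,512]])/3+[280,60]))
print(tri('wrist',[[122,174],[523,177]],'scene',np.array([[316,297],[290,558]])/3+[280,60]))
E
```

```text
bodyfront scene d1 [[204.5978 407.4832]
 [303.8899 411.2301]] wrist [[541.4488 380.7921]
 [580.0297 215.8763]]
tipback scene d1 [[251.094  416.3828]
 [242.5889 416.0593]
 [259.6049 416.7065]] wrist [[348.0842 230.4704]
 [347.8424 240.7288]
 [348.3286 220.0201]]
tip15 scene d1 [[251.5796 407.7409]] wrist [[349.3816 236.3077]]
tip5 scene d1 [[252.0708 398.9971]] wrist [[350.8117 242.7444]]
[[0.3967 0.22   0.1391 0.0052]
 [0.6711 0.1732 0.1404 0.0013]]
[[0.4372 0.18   0.1574 0.0093]
 [0.6667 0.1265 0.0875 0.0039]]
```

```bash
python3 - <<'E'
from h import *
T=np.array([.268,.536,.2155]); m=R.from_rotvec([-.722,-3.057,.002]).as_matrix()
P=lambda x,y,z:T+m@np.array([x,y,z])/1000
for z in (25,0,-10,-59): print(z,proj('scene',[P(0,50,z),P(0,-50,z),P(0,64,z),P(0,-64,z)]).round(1).tolist())
i=cv2.imread('pics/scene0.png');w=cv2.imread('pics/wrist0.png')
a=cv2.resize(i[20:120,450:590],None,fx=4,fy=4,interpolation=cv2.INTER_CUBIC)
b=cv2.resize(w,None,fx=.35,fy=.35)
o=np.zeros((560,560,3),np.uint8);o[:400]=a;o[400:540,:224]=b
cv2.imwrite('pics/d2.png',o)
E
```

```text
25 [[518.3, 105.3], [481.9, 98.2], [523.5, 106.3], [476.9, 97.2]]
0 [[520.7, 97.6], [483.7, 90.6], [526.0, 98.6], [478.7, 89.6]]
-10 [[521.7, 94.5], [484.5, 87.5], [527.0, 95.5], [479.4, 86.5]]
-59 [[526.5, 78.7], [488.3, 71.9], [532.0, 79.7], [483.1, 70.9]]
```

View pics/d2.png

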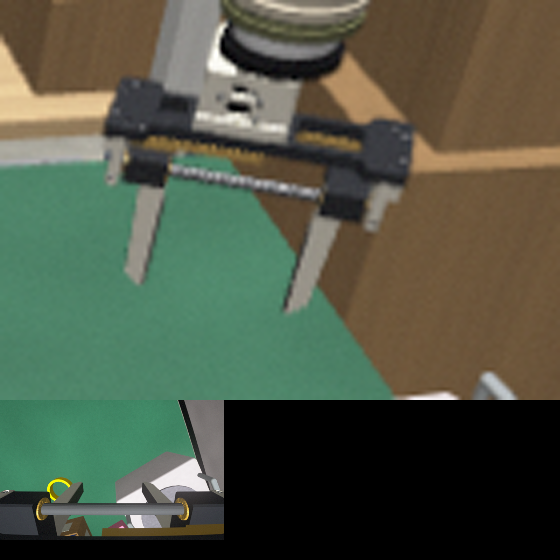

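Call:
arm_command --increments "1 0 0 -30 0;1 37 0 -30 0;1 74 0 -30 0;1 112 0 -30 0;1 112 0 -5 0"

```text
t: 6.35
tool_pos: [0.5412, 0.2335, 0.1496]
orientation: [2.382, 2.046, 0.013]
force: [-0.1, -0.5, -0.5]
opening: 0.0007
gripper_force: 0.0
```

Call:
arm_command --increments "1 0 0 10 0;1 0 0 20 0;1 10 0 20 0;1 20 0 20 0;1 30 0 20 0"

```text
t: 6.85
tool_pos: [0.5441, 0.2584, 0.127]
orientation: [2.387, 2.041, 0.002]
force: [-0.0, -1.4, 2.2]
opening: 0.0007
gripper_force: 1.2
```

Call:
arm_command --increments "1 10 0 0 0;1 20 0 0 0;1 30 0 0 0;1 40 0 0 0;1 50 0 0 0"

```text
t: 7.35
tool_pos: [0.5509, 0.308, 0.1255]
orientation: [-2.387, -2.043, 0.001]
force: [-0.6, -0.8, -0.8]
opening: 0.0001
gripper_force: 0.5
```

```bash
python3 - <<'E'
from h import *
st(); i=robot.read_camera('scene')
cv2.imwrite('pics/d3.png',cv2.resize(i[60:260,330:530],None,fx=3,fy=3,interpolation=cv2.INTER_CUBIC))
E
```

```text
t 7.35 tcp [0.5509 0.308  0.1255] yawY -8.87 F [-0.6316 -0.7815 -0.816 ] open 0.0001 g 0.5 q1,6 [0.4286 0.5834]
in carton mm [-0.2214 81.6236]
```

View pics/d3.png

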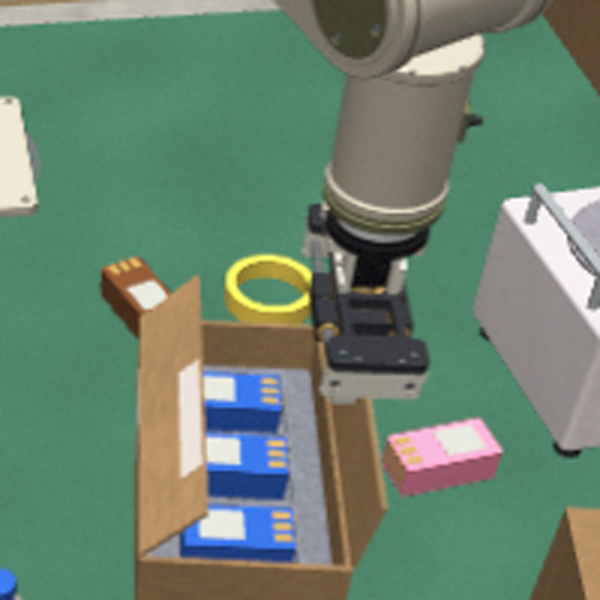

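Call:
arm_command --increments "1 7 0 0 0;1 14 0 0 0;1 21 0 0 0;1 28 0 0 0;1 28 0 0 0"

```text
t: 7.9
tool_pos: [0.5554, 0.3358, 0.1258]
orientation: [-2.386, -2.043, -0.001]
force: [-0.3, 0.7, -0.8]
opening: 0.0007
gripper_force: 0.0
```

Call:
arm_command --increments "1 3 0 2 0;1 6 0 4 0;1 6 0 6 0;1 6 0 6 0;1 6 0 6 0"

```text
t: 8.4
tool_pos: [0.5561, 0.3406, 0.1196]
orientation: [-2.387, -2.043, 0.0]
force: [0.5, -0.5, -0.5]
opening: 0.0007
gripper_force: 0.0
```

```bash
python3 - <<'E'
from h import *
st(); i=robot.read_camera('scene')
cv2.imwrite('pics/d4.png',i)
E
```

```text
t 8.4 tcp [0.5561 0.3406 0.1196] yawY -8.89 F [ 0.4802 -0.5168 -0.4577] open 0.0007 g 0.0 q1,6 [0.4709 0.6261]
in carton mm [ -0.0993 114.6546]
```

Call:
arm_command --increments "1 -10 0 -25 0;1 -40 0 -45 0;1 -80 0 -45 0;1 -112 0 -30 0;1 -115 0 -6 0"

```text
t: 8.95
tool_pos: [0.54, 0.2244, 0.1279]
orientation: [2.387, 2.038, 0.006]
force: [0.8, -0.0, -0.2]
opening: 0.0002
gripper_force: 0.0
```

Call:
arm_command --increments "1 -10 0 0 0;1 -20 0 0 0;1 -30 0 0 0;1 -40 0 0 0;1 -50 0 0 0"

```text
t: 9.45
tool_pos: [0.5313, 0.1773, 0.1269]
orientation: [2.386, 2.043, 0.003]
force: [0.3, 1.2, 0.5]
opening: 0.0004
gripper_force: 0.5
```

Call:
arm_command --increments "1 -10 0 0 0;1 -20 0 0 0;1 -30 0 0 0;1 -40 0 0 0;1 -48 0 0 0"

```text
t: 9.95
tool_pos: [0.523, 0.1293, 0.1256]
orientation: [-2.387, -2.042, 0.001]
force: [-0.4, -0.0, 0.2]
opening: 0.0003
gripper_force: 0.3
```

Call:
arm_command --increments "1 -8 0 0 0;1 -14 0 2 0;1 -17 0 5 0;1 -17 0 6 0;1 -17 0 6 0"

```text
t: 10.45
tool_pos: [0.5205, 0.1135, 0.1194]
orientation: [-2.387, -2.043, 0.001]
force: [-0.6, 0.2, 0.6]
opening: 0.0004
gripper_force: 0.0
```

Call:
arm_command --increments "1 17 0 -40 0;1 50 0 -80 0;1 80 0 -100 0;1 117 0 -120 0;1 117 0 -140 0"

```text
t: 10.95
tool_pos: [0.5385, 0.2332, 0.2605]
orientation: [-2.382, -2.047, -0.002]
force: [-0.6, -1.0, -0.2]
opening: 0.0005
gripper_force: 0.0
```

```bash
python3 - <<'E'
from h import *
st()
W=cam('wrist'); print(W[2]); import pickle; pickle.dump(W,open('W.pkl','wb'))
i=robot.read_camera('wrist'); cv2.imwrite('pics/w2.png',i);s=robot.read_camera('scene'); cv2.imwrite('pics/s2.png',s)
o=np.zeros((600,640,3),np.uint8);o[:400]=i;o[400:,:300]=s[110:310,260:560];o[400:,320:620]=cv2.imread('pics/d4.png')[110:310,260:560]
cv2.imwrite('pics/c5.png',o)
E
```

```text
t 10.95 tcp [0.5385 0.2332 0.2605] yawY -8.67 F [-0.6153 -1.0279 -0.2041] open 0.0005 g 0.0 q1,6 [0.3204 0.4717]
in carton mm [-0.9869  5.8585]
[0.5497 0.305  0.4294]
```

View pics/c5.png

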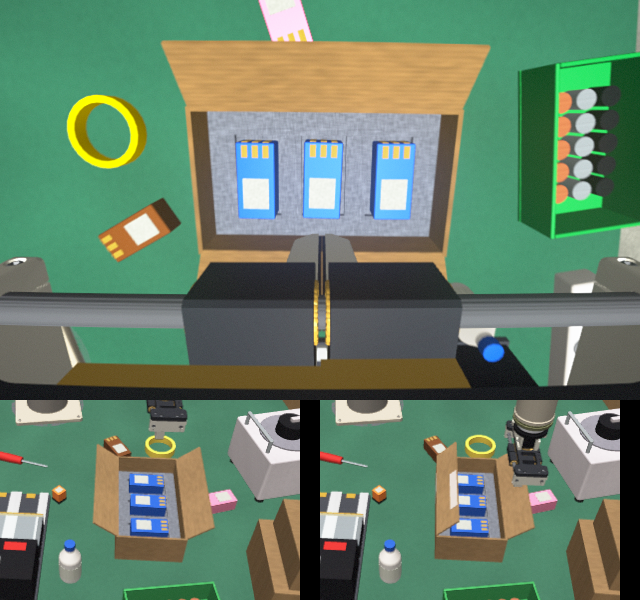

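```bash
cat >> h.py <<'E'
def mods(n,img,z,box,m=None):
    x,y,w,h=box; hsv=cv2.cvtColor(img,cv2.COLOR_BGR2HSV); out=[]
    blue=np.zeros(hsv.shape[:2],np.uint8); blue[y:y+h,x:x+w]=cv2.inRange(hsv,(100,120,60),(125,255,255))[y:y+h,x:x+w]
    for c in cv2.findContours(blue,cv2.RETR_EXTERNAL,cv2.CHAIN_APPROX_SIMPLE)[0]:
        if cv2.contourArea(c)<150: continue
        msk=cv2.drawContours(np.zeros_like(blue),[cv2.convexHull(c)],-1,255,-1)
        lab=cv2.inRange(hsv,(0,0,140),(179,70,255))&msk; org=cv2.inRange(hsv,(8,70,100),(30,255,255))&msk
        f=lambda k:np.array(cv2.minAreaRect(cv2.findNonZero(k))[0])
        if lab.sum()==0 or org.sum()==0: print('skip',cv2.boundingRect(c));continue
        pl,po=f(lab),f(org); L,O=onz(n,[pl,po],z,m); out.append((pl,po,L,O))
    return out
E
python3 - <<'E'
from h import *; import pickle
W=pickle.load(open('W.pkl','rb')); i=cv2.imread('pics/w2.png')
for pl,po,L,O in mods('wrist',i,.062,(200,120,240,120),W):
    d=O-L; print(pl,po,'L',fr(L,CC,YC)*1e3,'O',fr(O,CC,YC)*1e3,'dist',np.linalg.norm(d),'ang',np.degrees(np.arctan2(d[1],d[0])))
# carton walls check: inside rim corners at z=.085
print('rim in', [ (fr(p,CC,YC)*1e3) for p in onz('wrist',[[191,110],[463,110],[447,252],[202,252]],.085,W)])
E
```

```text
[397.0654 176.081 ] [395.5 149.5] L [86.05   7.698] O [82.3714 38.1319] dist 0.030655460439630213 ang 88.0418776266557
[251.5 175. ] [255. 149.] L [-81.4575   8.4201] O [-75.9558  38.1764] dist 0.030260635136241634 ang 70.67475316247591
[325.5 175. ] [323. 148.] L [3.6491 8.6456] O [ 0.6456 39.4554] dist 0.030955852988257666 ang 86.71797513662125
rim in [array([-135.5156,   80.6958]), array([144.582 ,  81.6445]), array([144.3728, -76.6715]), array([-138.7675,  -77.5847])]
```

```bash
sed -i 's/f=lambda k:np.array(cv2.minAreaRect(cv2.findNonZero(k))\[0\])/f=lambda k:np.array(cv2.minAreaRect(cv2.findNonZero(k))[0])\n        ls=cv2.findContours(lab,cv2.RETR_EXTERNAL,cv2.CHAIN_APPROX_SIMPLE)[0]\n        if ls: lab=cv2.drawContours(np.zeros_like(lab),[max(ls,key=cv2.contourArea)],-1,255,-1)/' h.py
python3 - <<'E'
from h import *; import pickle
W=pickle.load(open('W.pkl','rb')); i=cv2.imread('pics/w2.png')
for pl,po,L,O in mods('wrist',i,.062,(200,120,240,120),W):
    d=O-L; print(pl,po,'L',fr(L,CC,YC)*1e3,'O',fr(O,CC,YC)*1e3,'dist',np.linalg.norm(d),'ang',np.degrees(np.arctan2(d[1],d[0])))
st()
E
```

```text
[393.5 194. ] [395.5 149.5] L [ 83.2264 -13.5797] O [82.3714 38.1319] dist 0.05171870446044327 ang 82.09725589262001
[255.5 193. ] [255. 149.] L [-77.9041 -12.8974] O [-75.9558  38.1764] dist 0.051110952287228006 ang 78.96545129214239
[322. 193.] [323. 148.] L [ -0.2948 -12.6599] O [ 0.6456 39.4554] dist 0.05212377448725264 ang 80.11623760333559
t 11.05 tcp [0.5401 0.2309 0.263 ] yawY -8.75 F [-0.4762 -0.6293  0.4711] open 0.0002 g 0.0 q1,6 [0.3168 0.4695]
in carton mm [0.91   3.7722]
```

Call:
arm_command --increments "0.33 -1 41 0 0;0.33 -3 82 0 0;0.33 -3 82 50 0;0.33 -3 82 100 0;0.33 -3 82 140 0"

```text
t: 11.55
tool_pos: [0.6178, 0.212, 0.1148]
orientation: [-2.387, -2.04, 0.006]
force: [0.5, 0.2, -0.0]
opening: 0.0361
gripper_force: 0.0
```

Call:
arm_command --increments "0.33 0 0 20 0;0.33 0 0 40 0;0.33 0 0 50 0;0.33 0 0 55 0;0.33 0 0 55 0"

```text
t: 12.05
tool_pos: [0.619, 0.2131, 0.0642]
orientation: [-2.387, -2.042, 0.001]
force: [-0.6, 1.3, -0.2]
opening: 0.0622
gripper_force: 0.0
```

```bash
python3 - <<'E'
from h import *; import pickle
s=st(); m=R.from_rotvec(s['orientation']).as_matrix()
W=cam('wrist'); i=robot.read_camera('wrist')
for y in (s['opening']/2,-s['opening']/2):
  for z,c in ((0,(0,255,0)),(.006,(255,0,255)),(.025,(0,255,255))):
    q=proj('wrist',[s['tool_pos']+m@np.array([0,y,z])],W)[0]; cv2.circle(i,tuple(int(v) for v in q),3,c,-1)
cv2.imwrite('pics/w3.png',i[100:400])
E
```

```text
t 12.05 tcp [0.619  0.2131 0.0642] yawY -8.9 F [-0.6133  1.3434 -0.1596] open 0.0622 g 0.0 q1,6 [0.2533 0.4086]
in carton mm [81.6002 -1.6549]
```

View pics/w3.png

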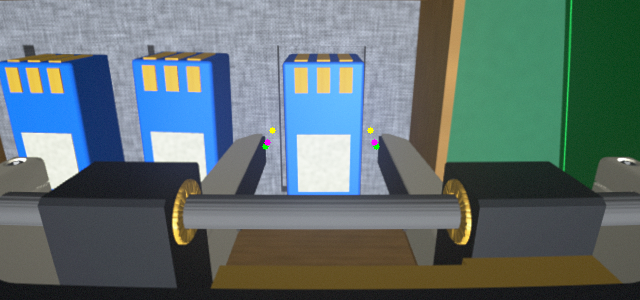

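Call:
arm_command --increments "0.33 0 0 6 0;0.33 0 0 12 0;0.33 0 0 15 0;0.33 0 0 18 0;0.33 0 0 18 0"

```text
t: 12.6
tool_pos: [0.6189, 0.2134, 0.0461]
orientation: [-2.386, -2.042, 0.001]
force: [-0.7, -0.0, -0.2]
opening: 0.0625
gripper_force: 0.0
```

Call:
arm_command --increments "0.7 0 0 0 0;0.7 0 0 0 0;0.7 0 0 0 0;0.7 0 0 0 0;0.7 0 0 0 0" --grip_force 30

```text
t: 13.1
tool_pos: [0.6196, 0.2135, 0.047]
orientation: [2.387, 2.043, 0.001]
force: [0.3, -0.1, 1.4]
opening: 0.0436
gripper_force: 30.0
```

```bash
python3 -c "
from h import *
st()"
```

```text
t 13.1 tcp [0.6196 0.2135 0.047 ] yawY -8.88 F [ 0.3132 -0.106   1.4491] open 0.0436 g 30.0 q1,6 [0.2537 0.4087]
in carton mm [82.1488 -1.1553]
```

Call:
arm_command --increments "0.7 0 0 -10 0;0.7 0 0 -30 0;0.7 0 0 -60 0;0.7 0 0 -100 0;0.7 0 0 -150 0"

```text
t: 13.6
tool_pos: [0.6175, 0.213, 0.1961]
orientation: [-2.385, -2.041, 0.007]
force: [0.9, -0.3, -2.1]
opening: 0.044
gripper_force: 30.0
```

```bash
python3 -c "
from h import *
st()"
```

```text
t 13.6 tcp [0.6175 0.213  0.1961] yawY -8.88 F [ 0.8813 -0.3006 -2.1165] open 0.044 g 30.0 q1,6 [0.2537 0.4087]
in carton mm [80.1932 -1.9837]
```

Held (−2 N = 0.2 kg). Carry to lane A, turning on the way.

Call:
arm_command --increments "0.7 -30 -8 0 0;0.7 -65 -16 0 0;0.7 -100 -24 0 0;0.7 -135 -32 0 0;0.7 -170 -40 0 0"

```text
t: 14.1
tool_pos: [0.5527, 0.0505, 0.1972]
orientation: [2.386, 2.043, 0.0]
force: [0.2, 0.1, -2.6]
opening: 0.0437
gripper_force: 30.0
```

Call:
arm_command --increments "0.7 -30 -8 0 0;0.7 -60 -16 0 0;0.7 -90 -24 0 0;0.7 -120 -30 0 0;0.7 -141 -34 0 0"

```text
t: 14.6
tool_pos: [0.4972, -0.084, 0.1972]
orientation: [2.387, 2.042, -0.0]
force: [1.0, -0.3, -2.1]
opening: 0.0436
gripper_force: 30.0
```

Call:
arm_command --increments "0.7 0 0 0 0.13;0.7 0 0 0 0.26;0.7 0 0 0 0.4;0.7 0 0 0 0.53;0.7 0 0 0 0.66"

```text
t: 15.1
tool_pos: [0.4979, -0.0824, 0.1972]
orientation: [-2.923, -1.151, 0.0]
force: [0.3, 0.3, -1.9]
opening: 0.0435
gripper_force: 30.0
```

Call:
arm_command --increments "0.7 0 0 0 0.14;0.7 0 0 0 0.28;0.7 0 0 0 0.42;0.7 0 0 0 0.56;0.7 0 0 0 0.7"

```text
t: 15.6
tool_pos: [0.498, -0.0823, 0.1972]
orientation: [-3.141, -0.079, 0.0]
force: [0.5, 0.4, -1.9]
opening: 0.0437
gripper_force: 30.0
```

Call:
arm_command --increments "0.7 0 0 0 0.11;0.7 0 0 0 0.212;0.7 0 0 0 0.212;0.7 0 0 0 0.212;0.7 0 0 0 0.212"

```text
t: 16.1
tool_pos: [0.4982, -0.0824, 0.1969]
orientation: [3.132, -0.241, 0.0]
force: [-0.2, -0.3, -1.1]
opening: 0.0435
gripper_force: 30.0
```

```bash
python3 - <<'E'
from h import *; import pickle
s=st(); W=cam('wrist'); i=robot.read_camera('wrist'); pickle.dump(W,open('W4.pkl','wb'))
cv2.imwrite('pics/w4.png',i)
E
```

```text
t 16.1 tcp [ 0.4982 -0.0824  0.1969] yawY -98.81 F [-0.1715 -0.2665 -1.109 ] open 0.0435 g 30.0 q1,6 [-0.2654  1.4592]
in carton mm [   7.6753 -312.1949]
```

View pics/w4.png

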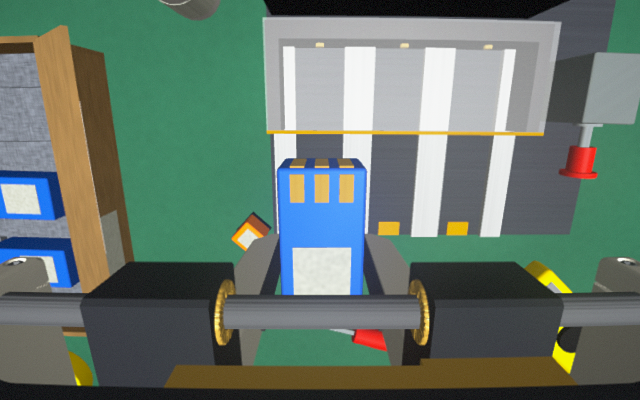

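```bash
python3 - <<'E'
from h import *; import pickle
W=pickle.load(open('W4.pkl','rb')); i=cv2.imread('pics/w4.png'); hsv=cv2.cvtColor(i,cv2.COLOR_BGR2HSV)
YF=np.radians(-8.95);FC=np.array([.5605,-.1728])
for r in (140,150,180,200,225):
    w=(hsv[r,260:620,2]>185)&(hsv[r,260:620,1]<40); e=np.flatnonzero(np.diff(w.astype(int)))+260.5
    print(r,e,[ (fr(p,FC,YF)*1e3).round(1).tolist() for p in onz('wrist',[[x,r] for x in e],.019,W)] if len(e) else '')
# yellow edge
ye=cv2.inRange(hsv,(18,120,120),(32,255,255)); ye[:120]=0;ye[145:]=0;ye[:,:260]=0;ye[:,560:]=0
for c in range(270,545,50):
    rr=np.flatnonzero(ye[:,c]); 
    if len(rr): print('edge',c,rr.min(),rr.max(),fr(onz('wrist',[[c,rr.mean()]],.060,W)[0],FC,YF)*1e3)
xs=np.flatnonzero(ye.any(0)); print('edge ends',xs.min(),xs.max(),[fr(p,FC,YF)*1e3 for p in onz('wrist',[[xs.min(),131],[xs.max(),133]],.06,W)])
# rib front ends
for c in (425,490):
    w=(hsv[150:300,c,2]>185)&(hsv[150:300,c,1]<40); r=150+np.flatnonzero(~w)[0]; print('front',c,r,fr(onz('wrist',[[c,r]],.019,W)[0],FC,YF)*1e3)
# knob
red=cv2.inRange(hsv,(0,150,80),(6,255,255))|cv2.inRange(hsv,(174,150,80),(179,255,255)); red[:,:540]=0; red[:120]=0; red[200:]=0
x,y,w,h=cv2.boundingRect(red);print('knob bbox',x,y,w,h); W0=W
t=robot.read_camera('top');cv2.imwrite('pics/t4.png',t);h2=cv2.cvtColor(t,cv2.COLOR_BGR2HSV)
r2=cv2.inRange(h2,(0,150,80),(6,255,255))|cv2.inRange(h2,(174,150,80),(179,255,255)); r2[:195]=0;r2[225:]=0;r2[:,:455]=0;r2[:,485:]=0
x2,y2,w2,hh=cv2.boundingRect(r2);print('top knob',x2,y2,w2,hh)
print('tri flange', tri('wrist',[[x+w/2,y+h-4]],'top',[[x2+w2/2,y2+hh-2]],W,None), 'z.055 ', [fr(p,FC,YF)*1e3 for p in (onz('wrist',[[x+w/2,y+h-3]],.05,W)[0],onz('top',[[x2+w2/2,y2+hh-2]],.05)[0])])
print('tcp in fix',fr(robot.read_state()['tool_pos'],FC,YF)*1e3)
E
```

```text
140 [273.5 295.5 342.5 371.5 418.5 446.5 492.5 514.5 584.5 585.5 587.5 589.5] [[-31.4, 130.0], [-31.4, 106.7], [-31.3, 57.2], [-31.2, 26.5], [-30.9, -23.3], [-30.7, -53.1], [-30.3, -102.6], [-30.1, -126.6], [-29.2, -204.2], [-29.2, -205.3], [-29.2, -207.5], [-29.1, -209.8]]
150 [274.5 295.5 342.5 370.5 417.5 445.5 491.5 512.5] [[-41.9, 129.3], [-41.9, 106.9], [-41.8, 57.0], [-41.7, 27.2], [-41.4, -23.0], [-41.3, -53.1], [-40.9, -103.0], [-40.7, -126.0]]
180 [275.5 276.5 366.5 369.5 415.5 442.5 487.5 508.5] [[-74.4, 129.3], [-74.4, 128.2], [-74.2, 30.2], [-74.2, 26.9], [-74.1, -23.4], [-73.9, -53.1], [-73.7, -103.1], [-73.6, -126.6]]
200 [275.5 277.5 352.5 353.5 365.5 368.5 413.5 440.5 484.5 504.5] [[-97.0, 130.1], [-97.0, 127.9], [-96.8, 44.8], [-96.8, 43.7], [-96.8, 30.4], [-96.8, 27.1], [-96.7, -22.9], [-96.6, -53.1], [-96.5, -102.8], [-96.4, -125.6]]
225 [276.5 278.5 364.5 367.5 411.5 437.5 481.5 500.5] [[-126.4, 130.0], [-126.3, 127.7], [-126.1, 30.4], [-126.1, 27.0], [-126.1, -23.0], [-126.0, -52.7], [-126.0, -103.4], [-126.1, -125.5]]
edge 270 130 133 [-20.1795 126.9467]
edge 320 131 133 [-20.5801  80.723 ]
edge 370 131 133 [-20.4284  34.4888]
edge 420 132 133 [-20.6325 -11.9837]
edge 470 132 134 [-20.7357 -58.9132]
edge 520 132 135 [ -20.7321 -106.5411]
edge ends 266 543 [array([-19.7253, 130.6327]), array([ -20.0181, -128.6405])]
front 425 237 [-140.6321  -39.6587]
front 490 150 [ -40.9345 -101.347 ]
knob bbox 560 146 38 33
top knob 461 207 12 14
tri flange [[ 0.4725 -0.3398  0.0525  0.0008]] z.055  [array([ -62.7306, -180.6723]), array([ -60.117 , -179.7337])]
tcp in fix [-75.6474  79.6374]
```

Call:
arm_command --increments "0.7 0 -2 30 0.003;0.7 0 -2 60 0.003;0.7 0 -2 90 0.003;0.7 0 -2 115 0.003;0.7 0 -2 140 0.003"

```text
t: 16.7
tool_pos: [0.4983, -0.0803, 0.0556]
orientation: [-3.132, 0.248, 0.0]
force: [0.5, -0.1, -0.8]
opening: 0.0434
gripper_force: 30.0
```

Call:
arm_command --increments "0.7 0 0 8 0;0.7 0 0 14 0;0.7 0 0 19 0;0.7 0 0 22 0;0.7 0 0 22 0"

```text
t: 17.2
tool_pos: [0.4989, -0.0805, 0.0352]
orientation: [3.131, -0.25, 0.001]
force: [0.9, -0.8, -2.6]
opening: 0.0437
gripper_force: 30.0
```

```bash
cat >> h.py <<'E'
YF=np.radians(-8.95);FC=np.array([.5605,-.1728])
def sf():
    s=st(); print('in fixture mm',1000*fr(s['tool_pos'],FC,YF)); return s
E
python3 -c "
from h import *
sf()"
```

```text
t 17.2 tcp [ 0.4989 -0.0805  0.0352] yawY -99.11 F [ 0.8864 -0.8211 -2.6077] open 0.0437 g 30.0 q1,6 [-0.2614  1.4684]
in carton mm [   8.175  -310.2544]
in fixture mm [-75.1615  81.5819]
```

Call:
arm_command --increments "0.7 0 0 1 0;0.7 0 0 2 0;0.7 0 0 2.5 0;0.33 0 0 2.5 0;0.33 0 0 2.5 0"

```text
t: 17.7
tool_pos: [0.4988, -0.0805, 0.0325]
orientation: [3.132, -0.25, 0.001]
force: [0.7, 1.1, -0.3]
opening: 0.0553
gripper_force: 0.0
```

Call:
arm_command --increments "0.33 0 0 0 0;0.33 0 0 -15 0;0.33 0 0 -40 0;0.33 0 0 -70 0;0.33 0 0 -70 0"

```text
t: 18.2
tool_pos: [0.5016, -0.0812, 0.1069]
orientation: [3.13, -0.25, 0.012]
force: [-0.2, 0.2, 0.6]
opening: 0.0617
gripper_force: 0.0
```

Call:
arm_command --increments "1 -40 0 0 0;1 -80 0 0 0;1 -80 0 0 0;1 -80 0 0 0;1 -80 0 0 0"

```text
t: 18.7
tool_pos: [0.4206, -0.068, 0.1027]
orientation: [3.131, -0.25, 0.003]
force: [0.4, -1.2, 0.6]
opening: 0.027
gripper_force: 0.0
```

```bash
cat >> h.py <<'E'
def lanes(z=.048,show=True):
    W=cam('wrist'); i=robot.read_camera('wrist'); out=[]
    for pl,po,L,O in mods('wrist',i,z,(150,0,490,330),W):
        d=O-L; print('px',po,'L',fr(L,FC,YF)*1e3,'O',fr(O,FC,YF)*1e3,'dist',round(np.linalg.norm(d),4),'yaw',round(np.degrees(np.arctan2(d[1],d[0]))+8.95,1))
    return i
E
python3 - <<'E'
from h import *
sf(); cv2.imwrite('pics/w5.png',lanes())
E
```

```text
t 18.7 tcp [ 0.4206 -0.068   0.1027] yawY -99.13 F [ 0.3883 -1.1621  0.628 ] open 0.027 g 0.0 q1,6 [-0.2808  1.4493]
in carton mm [ -71.121  -309.9426]
in fixture mm [-154.4578   81.7553]
px [321.  41.] L [-86.4608  81.0945] O [-37.5426  81.2576] dist 0.0489 yaw 0.2
```

Call:
arm_command --increments "1 0 0 30 0;1 0 0 55 0;1 0 0 72 0;1 0 0 72 0;1 0 0 72 0"

```text
t: 19.25
tool_pos: [0.4201, -0.0678, 0.0305]
orientation: [-3.132, 0.25, 0.001]
force: [-0.2, -0.6, -0.6]
opening: 0.0004
gripper_force: 0.0
```

Call:
arm_command --increments "1 10 0 0 0;1 20 0 0 0;1 30 0 0 0;1 40 0 0 0;1 50 0 0 0"

```text
t: 19.75
tool_pos: [0.4698, -0.0758, 0.0305]
orientation: [3.132, -0.25, -0.0]
force: [-2.3, -0.4, 1.5]
opening: 0.0009
gripper_force: 1.1
```

Call:
arm_command --increments "1 10 0 0 0;1 20 0 0 0;1 30 0 0 0;1 40 0 0 0;1 50 0 0 0"

```text
t: 20.25
tool_pos: [0.5191, -0.0837, 0.0301]
orientation: [-3.132, 0.25, 0.0]
force: [-2.7, 0.1, 2.7]
opening: 0.0006
gripper_force: 1.2
```

```bash
python3 - <<'E'
from h import *
sf(); cv2.imwrite('pics/w6.png',lanes())
E
```

```text
t 20.25 tcp [ 0.5191 -0.0837  0.0301] yawY -99.12 F [-2.6589  0.0711  2.6502] open 0.0006 g 1.2 q1,6 [-0.2574  1.4726]
in carton mm [  28.533  -310.3027]
in fixture mm [-54.8034  81.5691]
skip (278, 208, 88, 36)
```

Call:
arm_command --increments "1 4 0 0 0;1 8 0 0 0;1 10 0 0 0;1 12 0 0 0;1 12 0 0 0"

```text
t: 20.8
tool_pos: [0.5304, -0.0855, 0.0303]
orientation: [3.132, -0.25, 0.001]
force: [-0.3, 0.6, 0.1]
opening: 0.0002
gripper_force: 0.0
```

Call:
arm_command --increments "1 1 0 0 0;1 2 0 0 0;1 3 0 0 0;1 4 0 0 0;1 4 0 0 0"

```text
t: 21.3
tool_pos: [0.5343, -0.0862, 0.0303]
orientation: [3.132, -0.25, 0.0]
force: [0.1, -0.2, 0.5]
opening: 0.0005
gripper_force: 0.4
```

Call:
arm_command --increments "1 1 0 0 0;1 2 0 0 0;1 2 0 0 0;1 2 0 0 0;1 2 0 0 0"

```text
t: 21.8
tool_pos: [0.5347, -0.0862, 0.0301]
orientation: [-3.131, 0.25, 0.005]
force: [-8.4, 1.3, 6.4]
opening: 0.0006
gripper_force: 4.2
```

```bash
python3 - <<'E'
from h import *
sf()
E
```

```text
t 21.8 tcp [ 0.5347 -0.0862  0.0301] yawY -99.12 F [-8.4205  1.2693  6.4236] open 0.0006 g 4.2 q1,6 [-0.2543  1.4757]
in carton mm [  44.4002 -310.3624]
in fixture mm [-38.9361  81.5371]
```

Call:
arm_command --increments "1 2 0 0 0;1 4 0 0 0;1 4 0 0 0;1 4 0 0 0;1 4 0 0 0"

```text
t: 22.3
tool_pos: [0.5348, -0.0861, 0.0294]
orientation: [-3.131, 0.249, 0.018]
force: [-27.2, 3.7, 20.9]
opening: 0.0006
gripper_force: 13.7
```

```bash
python3 - <<'E'
from h import *
sf()
E
```

```text
t 22.3 tcp [ 0.5348 -0.0861  0.0294] yawY -99.11 F [-27.2207   3.67    20.8605] open 0.0006 g 13.7 q1,6 [-0.2537  1.4764]
in carton mm [  44.4333 -310.298 ]
in fixture mm [-38.9031  81.6015]
```

Call:
arm_command --increments "1 -6 0 0 0;1 -20 0 0 0;1 -40 0 -20 0;1 -70 0 -60 0;1 -90 0 -100 0"

```text
t: 22.8
tool_pos: [0.4491, -0.0723, 0.1302]
orientation: [-3.131, 0.25, 0.003]
force: [1.0, -0.2, 0.9]
opening: 0.0003
gripper_force: 0.0
```

```bash
cat >> h.py <<'E'
def rear(img,W,y0):
    hsv=cv2.cvtColor(img,cv2.COLOR_BGR2HSV); 
    P=lambda x,y,z:np.r_[FC+np.array([[np.cos(YF),-np.sin(YF)],[np.sin(YF),np.cos(YF)]])@[x,y],z]
    for dy in (-.012,0,.012):
        q=[(x,proj('wrist',[P(x/1e3,y0+dy,.048)],W)[0]) for x in range(-90,60)]
        px=[(x,hsv[int(round(v[1])),int(round(v[0]))]) for x,v in q if 0<=v[0]<640 and 0<=v[1]<400]
        b=[x for x,h in px if 95<h[0]<128 and h[1]>120 and h[2]>50]; print('blue top-plane x',min(b) if b else None,max(b) if b else None, 'profile',[(x,*map(int,h)) for x,h in px if -46<x<-14][::3])
E
python3 - <<'E'
from h import *
sf(); W=cam('wrist');i=robot.read_camera('wrist'); cv2.imwrite('pics/w7.png',i); rear(i,W,.082)
E
```

```text
t 22.8 tcp [ 0.4491 -0.0723  0.1302] yawY -99.12 F [ 0.9712 -0.182   0.9026] open 0.0003 g 0.0 q1,6 [-0.2725  1.4575]
in carton mm [ -42.3484 -309.8096]
in fixture mm [-125.6855   81.9385]
blue top-plane x -32 -22 profile [(-45, 106, 30, 95), (-42, 112, 29, 97), (-39, 108, 33, 99), (-36, 114, 27, 96), (-33, 113, 94, 87), (-30, 108, 193, 205), (-27, 104, 162, 250), (-24, 104, 163, 251), (-21, 134, 38, 162), (-18, 22, 107, 232), (-15, 42, 5, 241)]
blue top-plane x -32 -22 profile [(-45, 109, 30, 94), (-42, 108, 26, 99), (-39, 112, 29, 97), (-36, 111, 37, 97), (-33, 112, 107, 86), (-30, 108, 191, 204), (-27, 104, 171, 250), (-24, 104, 169, 251), (-21, 148, 28, 148), (-18, 22, 108, 233), (-15, 42, 5, 241)]
blue top-plane x -32 -22 profile [(-45, 109, 29, 96), (-42, 113, 32, 96), (-39, 108, 27, 94), (-36, 113, 34, 98), (-33, 112, 108, 83), (-30, 108, 200, 207), (-27, 105, 173, 250), (-24, 105, 176, 251), (-21, 154, 27, 151), (-18, 23, 108, 233), (-15, 42, 5, 241)]
```

Call:
arm_command --increments "1 0 0 -45 0;1 0 0 -90 0;1 0 -20 -130 0;1 0 -60 -130 0;1 0 -100 -130 0"

```text
t: 23.35
tool_pos: [0.4687, 0.0266, 0.2628]
orientation: [-3.131, 0.253, -0.009]
force: [0.3, -0.3, -0.6]
opening: 0.0
gripper_force: 0.0
```

Call:
arm_command --increments "0.33 8 -42 0 -0.14;0.33 17 -84 0 -0.28;0.33 25 -126 0 -0.42;0.33 34 -168 0 -0.56;0.33 42 -210 0 -0.7"

```text
t: 23.85
tool_pos: [0.5426, 0.2287, 0.2604]
orientation: [3.025, 0.848, 0.002]
force: [-0.1, 0.1, 1.3]
opening: 0.0357
gripper_force: 0.0
```

Call:
arm_command --increments "0.33 0 0 0 -0.14;0.33 0 0 0 -0.28;0.33 0 0 0 -0.42;0.33 0 0 0 -0.56;0.33 0 0 0 -0.7"

```text
t: 24.35
tool_pos: [0.5422, 0.2269, 0.2603]
orientation: [2.55, 1.834, 0.002]
force: [0.0, -1.4, 0.5]
opening: 0.0619
gripper_force: 0.0
```

Call:
arm_command --increments "0.33 0 0 0 -0.1;0.33 0 0 0 -0.175;0.33 0 0 0 -0.175;0.33 0 0 0 -0.175;0.33 0 0 0 -0.175"

```text
t: 24.85
tool_pos: [0.5419, 0.2267, 0.2603]
orientation: [2.388, 2.041, 0.001]
force: [0.1, -0.2, -0.2]
opening: 0.0626
gripper_force: 0.0
```

```bash
cat >> h.py <<'E'
def cart(z=.062,box=(150,80,340,200)):
    W=cam('wrist'); i=robot.read_camera('wrist')
    for pl,po,L,O in mods('wrist',i,z,box,W):
        d=O-L; print('px',po,'L',fr(L,CC,YC)*1e3,'O',fr(O,CC,YC)*1e3,'dist',round(np.linalg.norm(d),4),'ang-90',round(np.degrees(np.arctan2(d[1],d[0]))+8.85-90,1))
    return i
E
python3 - <<'E'
from h import *
st(); cv2.imwrite('pics/w8.png',cart())
E
```

```text
t 24.85 tcp [0.5419 0.2267 0.2603] yawY -8.98 F [ 0.0531 -0.2108 -0.1606] open 0.0626 g 0.0 q1,6 [0.3089 0.4657]
in carton mm [ 3.3398 -0.1125]
px [250.5 143.5] L [-77.2791 -12.645 ] O [-76.0175  38.5564] dist 0.0512 ang-90 -1.4
px [318.9896 142.2596] L [ -0.5981 -11.6654] O [ 0.7744 39.6428] dist 0.0513 ang-90 -1.5
```

Call:
arm_command --increments "0.33 1 -3 40 0;0.33 1 -3 80 0;0.33 1 -3 120 0;0.33 1 -3 150 0;0.33 1 -3 170 0"

```text
t: 25.4
tool_pos: [0.5373, 0.2276, 0.0871]
orientation: [-2.387, -2.041, 0.005]
force: [-0.1, 0.0, 0.3]
opening: 0.0621
gripper_force: 0.0
```

Call:
arm_command --increments "0.33 0 0 15 0;0.33 0 0 28 0;0.33 0 0 38 0;0.33 0 0 44 0;0.33 0 0 44 0"

```text
t: 25.9
tool_pos: [0.5387, 0.228, 0.0458]
orientation: [-2.387, -2.043, 0.001]
force: [0.2, -0.1, 0.9]
opening: 0.0624
gripper_force: 0.0
```

Call:
arm_command --increments "0.7 0 0 0 0;0.7 0 0 0 0;0.7 0 0 0 0;0.7 0 0 0 0;0.7 0 0 0 0"

```text
t: 26.4
tool_pos: [0.5395, 0.2283, 0.0471]
orientation: [2.386, 2.042, 0.002]
force: [-1.3, 0.6, 5.1]
opening: 0.0437
gripper_force: 29.9
```

Call:
arm_command --increments "0.7 0 0 -10 0;0.7 0 0 -30 0;0.7 0 0 -60 0;0.7 0 0 -100 0;0.7 0 0 -150 0"

```text
t: 26.9
tool_pos: [0.5372, 0.2274, 0.1957]
orientation: [-2.386, -2.042, 0.007]
force: [-0.3, 1.3, -1.6]
opening: 0.0439
gripper_force: 29.9
```

```bash
python3 -c "
from h import *
sf()"
```

```text
t 26.9 tcp [0.5372 0.2274 0.1957] yawY -8.88 F [-0.3466  1.2863 -1.6151] open 0.0439 g 29.9 q1,6 [0.3127 0.4678]
in carton mm [-1.4463 -0.0888]
in fixture mm [-85.3241 391.7302]
```

Call:
arm_command --increments "0.7 -30 2 0 0;0.7 -70 4 0 0;0.7 -110 5 0 0;0.7 -150 5 0 0;0.7 -190 5 0 0"

```text
t: 27.4
tool_pos: [0.5138, 0.0382, 0.1965]
orientation: [2.386, 2.043, -0.0]
force: [0.0, 0.2, -1.1]
opening: 0.0437
gripper_force: 29.9
```

Call:
arm_command --increments "0.7 -45 1 0 0.13;0.7 -90 2 0 0.26;0.7 -130 3 0 0.4;0.7 -165 4 0 0.53;0.7 -201 4 0 0.66"

```text
t: 27.9
tool_pos: [0.4868, -0.1611, 0.1966]
orientation: [2.923, 1.151, 0.0]
force: [0.2, -0.1, -1.7]
opening: 0.0436
gripper_force: 29.9
```

Call:
arm_command --increments "0.7 0 0 0 0.14;0.7 0 0 0 0.28;0.7 0 0 0 0.42;0.7 0 0 0 0.56;0.7 0 0 0 0.7"

```text
t: 28.4
tool_pos: [0.4871, -0.1596, 0.1964]
orientation: [-3.141, -0.078, 0.001]
force: [0.7, -0.5, -2.3]
opening: 0.0436
gripper_force: 29.9
```

Call:
arm_command --increments "0.7 0 0 0 0.11;0.7 0 0 0 0.212;0.7 0 0 0 0.212;0.7 0 0 0 0.212;0.7 0 0 0 0.212"

```text
t: 28.9
tool_pos: [0.4874, -0.1596, 0.1963]
orientation: [3.132, -0.241, -0.0]
force: [-0.3, 0.2, -1.5]
opening: 0.0438
gripper_force: 29.9
```

```bash
cat >> h.py <<'E'
def ribs():
    W=cam('wrist'); i=robot.read_camera('wrist'); hsv=cv2.cvtColor(i,cv2.COLOR_BGR2HSV)
    Rm=np.array([[np.cos(YF),-np.sin(YF)],[np.sin(YF),np.cos(YF)]])
    for x in (-.03,-.04,-.11):
        ys=np.arange(-150,151,.5); q=proj('wrist',[np.r_[FC+Rm@[x,y/1e3],.019] for y in ys],W); h=[]
        for v in q: h.append((0<=v[0]<639 and 0<=v[1]<399) and (lambda p:p[2]>185 and p[1]<40)(hsv[int(round(v[1])),int(round(v[0]))]))
        h=np.array(h).astype(int); print(x,ys[:-1][np.diff(h)!=0])
    return i
E
python3 - <<'E'
from h import *
sf(); cv2.imwrite('pics/w9.png',ribs())
E
```

```text
t 28.9 tcp [ 0.4874 -0.1596  0.1963] yawY -98.81 F [-0.3451  0.2028 -1.4684] open 0.0438 g 29.9 q1,6 [-0.4164  1.3082]
in carton mm [   8.9151 -390.1692]
in fixture mm [-74.2819   1.6685]
-0.03 [-126.  -103.5  -53.5  -23.    26.5   57.   112.   129. ]
-0.04 [-125.5 -103.   -53.   -23.5   26.5   56.   106.5  130. ]
-0.11 [-127.  -103.5  -53.   -49.5   49.    57.   106.   130. ]
```

Call:
arm_command --increments "0.7 0 0 30 0.003;0.7 0 0 60 0.003;0.7 0 0 90 0.003;0.7 0 0 115 0.003;0.7 0 0 140 0.003"

```text
t: 29.45
tool_pos: [0.4872, -0.1595, 0.0551]
orientation: [-3.132, 0.248, 0.0]
force: [1.0, -0.1, -1.1]
opening: 0.0437
gripper_force: 29.9
```

Call:
arm_command --increments "0.7 0 0 8 0;0.7 0 0 14 0;0.7 0 0 19 0;0.7 0 0 21 0;0.7 0 0 23 0"

```text
t: 29.95
tool_pos: [0.4882, -0.16, 0.0342]
orientation: [3.131, -0.25, 0.003]
force: [-0.5, -0.2, -1.3]
opening: 0.0435
gripper_force: 29.9
```

```bash
python3 -c "
from h import *
sf()"
```

```text
t 29.95 tcp [ 0.4882 -0.16    0.0342] yawY -99.11 F [-0.4603 -0.1689 -1.2561] open 0.0435 g 29.9 q1,6 [-0.4165  1.3134]
in carton mm [   9.8319 -390.4284]
in fixture mm [-73.3646   1.4109]
```

Call:
arm_command --increments "0.7 0 0 1 0;0.7 0 0 2 0;0.7 0 0 2 0;0.33 0 0 2 0;0.33 0 0 2 0"

```text
t: 30.45
tool_pos: [0.488, -0.1599, 0.0319]
orientation: [3.131, -0.25, 0.002]
force: [-0.4, -0.0, 0.3]
opening: 0.0556
gripper_force: 0.0
```

Call:
arm_command --increments "0.33 0 0 0 0;0.33 0 0 -15 0;0.33 0 0 -40 0;0.33 0 0 -70 0;0.33 0 0 -70 0"

```text
t: 30.95
tool_pos: [0.4907, -0.161, 0.1072]
orientation: [3.129, -0.249, 0.013]
force: [0.8, -0.5, 0.5]
opening: 0.0623
gripper_force: 0.0
```

Call:
arm_command --increments "1 -40 0 0 0;1 -80 0 0 0;1 -80 0 0 0;1 -80 0 0 0;1 -80 0 0 0"

```text
t: 31.45
tool_pos: [0.4097, -0.1474, 0.1022]
orientation: [3.131, -0.25, 0.003]
force: [0.1, 1.5, 0.7]
opening: 0.0268
gripper_force: 0.0
```

```bash
python3 - <<'E'
from h import *
sf(); cv2.imwrite('pics/w10.png',lanes())
E
```

```text
t 31.45 tcp [ 0.4097 -0.1474  0.1022] yawY -99.13 F [0.0963 1.4978 0.7378] open 0.0268 g 0.0 q1,6 [-0.4634  1.2667]
in carton mm [ -69.751  -390.1245]
in fixture mm [-152.9479    1.5758]
skip (161, 14, 81, 29)
px [322.256   40.2331] L [-85.8795   0.9264] O [-35.639    0.2897] dist 0.0502 yaw -0.7
```

Call:
arm_command --increments "1 0 0 30 0;1 0 0 55 0;1 0 0 72 0;1 0 0 72 0;1 0 0 72 0"

```text
t: 32.0
tool_pos: [0.409, -0.147, 0.0296]
orientation: [-3.131, 0.249, 0.001]
force: [0.2, -0.4, -0.0]
opening: 0.0003
gripper_force: 0.0
```

Call:
arm_command --increments "1 10 0 0 0;1 20 0 0 0;1 30 0 0 0;1 40 0 0 0;1 50 0 0 0"

```text
t: 32.5
tool_pos: [0.4588, -0.155, 0.0294]
orientation: [3.132, -0.25, -0.0]
force: [-1.6, -0.3, 0.7]
opening: 0.0003
gripper_force: 0.8
```

Call:
arm_command --increments "1 10 0 0 0;1 20 0 0 0;1 30 0 0 0;1 40 0 0 0;1 50 0 0 0"

```text
t: 33.0
tool_pos: [0.508, -0.1629, 0.0291]
orientation: [-3.132, 0.25, 0.0]
force: [-1.8, 0.2, 1.4]
opening: 0.0003
gripper_force: 0.9
```

Call:
arm_command --increments "1 3 0 0 0;1 6 0 0 0;1 9 0 0 0;1 12 0 0 0;1 12 0 0 0"

```text
t: 33.5
tool_pos: [0.5194, -0.1648, 0.0293]
orientation: [3.132, -0.25, 0.001]
force: [0.0, 0.5, 0.0]
opening: 0.0008
gripper_force: 0.0
```

Call:
arm_command --increments "1 1 0 0 0;1 2 0 0 0;1 3 0 0 0;1 4 0 0 0;1 4.5 0 0 0"

```text
t: 34.0
tool_pos: [0.5222, -0.1652, 0.0291]
orientation: [-3.131, 0.25, 0.005]
force: [-8.8, 1.1, 6.7]
opening: 0.0004
gripper_force: 4.9
```

```bash
python3 - <<'E'
from h import *
sf()
E
```

```text
t 34.0 tcp [ 0.5222 -0.1652  0.0291] yawY -99.12 F [-8.8433  1.1044  6.6813] open 0.0004 g 4.9 q1,6 [-0.3996  1.3306]
in carton mm [  44.1672 -390.3587]
in fixture mm [-39.0294   1.5406]
```

Call:
arm_command --increments "1 1.5 0 0 0;1 1.5 0 0 0;1 -10 0 0 0;1 -40 0 -30 0;1 -70 0 -65 0"

```text
t: 34.5
tool_pos: [0.4523, -0.1535, 0.0928]
orientation: [-3.13, 0.249, 0.006]
force: [0.0, -1.4, 2.0]
opening: 0.0001
gripper_force: 0.0
```

Call:
arm_command --increments "1 -20 0 -35 0;1 -20 0 -35 0;1 -20 0 -35 0;1 -20 0 -35 0;1 -20 0 -35 0"

```text
t: 35.0
tool_pos: [0.4341, -0.1508, 0.1278]
orientation: [-3.131, 0.25, 0.004]
force: [0.7, 0.2, -0.4]
opening: 0.0004
gripper_force: 0.0
```

```bash
python3 - <<'E'
from h import *
sf(); W=cam('wrist');i=robot.read_camera('wrist'); cv2.imwrite('pics/w11.png',i)
for y in (.002,.082): print(y); rear(i,W,y)
E
```

```text
t 35.0 tcp [ 0.4341 -0.1508  0.1278] yawY -99.12 F [ 0.6908  0.18   -0.3627] open 0.0004 g 0.0 q1,6 [-0.4459  1.284 ]
in carton mm [ -45.0563 -389.6493]
in fixture mm [-128.2541    2.0942]
0.002
blue top-plane x -32 -21 profile [(-45, 112, 30, 92), (-42, 111, 28, 92), (-39, 117, 24, 94), (-36, 117, 28, 90), (-33, 111, 63, 85), (-30, 109, 207, 95), (-27, 105, 167, 249), (-24, 105, 165, 249), (-21, 110, 124, 168), (-18, 23, 255, 229), (-15, 38, 4, 238)]
blue top-plane x -32 -21 profile [(-45, 107, 25, 91), (-42, 105, 33, 94), (-39, 108, 33, 94), (-36, 102, 29, 89), (-33, 111, 70, 88), (-30, 112, 185, 99), (-27, 105, 171, 249), (-24, 105, 169, 249), (-21, 110, 130, 171), (-18, 23, 255, 230), (-15, 36, 5, 237)]
blue top-plane x -32 -21 profile [(-45, 115, 30, 92), (-42, 108, 36, 93), (-39, 110, 32, 96), (-36, 113, 25, 92), (-33, 113, 66, 89), (-30, 111, 188, 99), (-27, 105, 176, 249), (-24, 105, 179, 248), (-21, 111, 128, 172), (-18, 23, 255, 230), (-15, 42, 5, 237)]
0.082
blue top-plane x -36 -22 profile [(-45, 108, 34, 90), (-42, 110, 34, 89), (-39, 110, 34, 91), (-36, 109, 182, 77), (-33, 109, 211, 225), (-30, 107, 195, 248), (-27, 106, 196, 248), (-24, 107, 193, 249), (-21, 110, 100, 216), (-18, 23, 255, 227), (-15, 90, 3, 234)]
blue top-plane x -36 -22 profile [(-45, 112, 30, 92), (-42, 113, 25, 90), (-39, 110, 33, 93), (-36, 108, 204, 75), (-33, 108, 208, 229), (-30, 106, 205, 248), (-27, 107, 199, 248), (-24, 107, 204, 248), (-21, 108, 53, 197), (-18, 23, 255, 225), (-15, 45, 4, 237)]
blue top-plane x -36 -22 profile [(-45, 30, 2, 117), (-42, 40, 7, 117), (-39, 50, 7, 115), (-36, 111, 165, 79), (-33, 108, 218, 232), (-30, 107, 203, 248), (-27, 107, 210, 247), (-24, 107, 211, 247), (-21, 110, 115, 242), (-18, 23, 255, 223), (-15, 45, 4, 237)]
```

Call:
arm_command --increments "0.33 0 -30 -40 0;0.33 0 -65 -80 0;0.33 0 -100 -110 0;0.33 0 -145 -130 0;0.33 0 -190 -130 0"

```text
t: 35.55
tool_pos: [0.4666, 0.0379, 0.2624]
orientation: [-3.131, 0.251, -0.008]
force: [0.9, -0.7, 0.0]
opening: 0.036
gripper_force: 0.0
```

Call:
arm_command --increments "0.33 1 -40 0 -0.14;0.33 1 -80 0 -0.28;0.33 2 -120 0 -0.42;0.33 3 -160 0 -0.56;0.33 3 -200 0 -0.7"

```text
t: 36.05
tool_pos: [0.4993, 0.2353, 0.2578]
orientation: [3.025, 0.848, -0.003]
force: [0.8, -0.8, 0.0]
opening: 0.0622
gripper_force: 0.0
```

Call:
arm_command --increments "0.33 0 0 0 -0.14;0.33 0 0 0 -0.28;0.33 0 0 0 -0.42;0.33 0 0 0 -0.56;0.33 0 0 0 -0.7"

```text
t: 36.55
tool_pos: [0.4992, 0.2336, 0.2577]
orientation: [-2.55, -1.834, 0.004]
force: [-0.2, 0.2, -0.2]
opening: 0.0628
gripper_force: 0.0
```

Call:
arm_command --increments "0.33 0 0 0 -0.1;0.33 0 0 0 -0.172;0.33 0 0 0 -0.172;0.33 0 0 0 -0.172;0.33 0 0 0 -0.172"

```text
t: 37.05
tool_pos: [0.4994, 0.2335, 0.2587]
orientation: [-2.391, -2.037, 0.001]
force: [0.4, -0.1, 0.8]
opening: 0.0627
gripper_force: 0.0
```

```bash
python3 - <<'E'
from h import *
st(); cv2.imwrite('pics/w12.png',cart())
E
```

```text
t 37.05 tcp [0.4994 0.2335 0.2587] yawY -9.15 F [ 0.3561 -0.1024  0.8176] open 0.0627 g 0.0 q1,6 [0.3444 0.504 ]
in carton mm [-39.7322   0.072 ]
px [288.5 143. ] L [-77.3962 -12.2437] O [-76.3523  39.235 ] dist 0.0515 ang-90 -1.2
```

Call:
arm_command --increments "0.33 1 -20 30 0;0.33 1 -37 60 0;0.33 1 -37 100 0;0.33 1 -37 140 0;0.33 1 -37 169 0"

```text
t: 37.6
tool_pos: [0.4617, 0.2399, 0.0876]
orientation: [-2.39, -2.038, 0.003]
force: [0.9, -0.1, -0.3]
opening: 0.0623
gripper_force: 0.0
```

Call:
arm_command --increments "0.33 0 0 15 0;0.33 0 0 28 0;0.33 0 0 38 0;0.33 0 0 44 0;0.33 0 0 44 0"

```text
t: 38.1
tool_pos: [0.4632, 0.2403, 0.0462]
orientation: [-2.39, -2.039, 0.0]
force: [0.9, -0.5, -0.6]
opening: 0.0623
gripper_force: 0.0
```

Call:
arm_command --increments "0.7 0 0 0 0;0.7 0 0 0 0;0.7 0 0 0 0;0.7 0 0 0 0;0.7 0 0 0 0"

```text
t: 38.6
tool_pos: [0.4635, 0.2405, 0.0471]
orientation: [2.39, 2.039, 0.002]
force: [-0.7, -0.3, 5.8]
opening: 0.0437
gripper_force: 30.0
```

```bash
python3 -c "
from h import *
sf()"
```

```text
t 38.6 tcp [0.4635 0.2405 0.0471] yawY -9.05 F [-0.7116 -0.3207  5.824 ] open 0.0437 g 30.0 q1,6 [0.3804 0.5384]
in carton mm [-76.2072   1.5366]
in fixture mm [-160.0877  393.2251]
```

Call:
arm_command --increments "0.7 0 0 -10 0;0.7 0 0 -30 0;0.7 0 0 -60 0;0.7 0 0 -100 0;0.7 0 0 -150 0"

```text
t: 39.1
tool_pos: [0.4613, 0.2395, 0.1959]
orientation: [-2.389, -2.038, 0.007]
force: [1.0, 0.6, -1.8]
opening: 0.0438
gripper_force: 30.0
```

```bash
python3 -c "
from h import *
sf()"
```

```text
t 39.1 tcp [0.4613 0.2395 0.1959] yawY -9.05 F [ 1.0103  0.6095 -1.7778] open 0.0438 g 30.0 q1,6 [0.3803 0.5383]
in carton mm [-78.2542   0.1804]
in fixture mm [-162.1323  391.8654]
```

Call:
arm_command --increments "0.7 -30 6 0 0;0.7 -70 12 0 0;0.7 -110 20 0 0;0.7 -150 27 0 0;0.7 -190 34 0 0"

```text
t: 39.6
tool_pos: [0.4662, 0.0458, 0.1965]
orientation: [2.389, 2.04, 0.0]
force: [0.5, -0.4, -2.1]
opening: 0.0434
gripper_force: 30.0
```

Call:
arm_command --increments "0.7 -40 7 0 0;0.7 -80 14 0 0;0.7 -120 20 0 0;0.7 -160 27 0 0;0.7 -190 34 0 0"

```text
t: 40.1
tool_pos: [0.4697, -0.148, 0.1965]
orientation: [2.391, 2.038, -0.001]
force: [0.3, 0.5, -0.7]
opening: 0.0437
gripper_force: 30.0
```

Call:
arm_command --increments "0.7 -20 4 0 0.13;0.7 -40 8 0 0.26;0.7 -60 12 0 0.4;0.7 -80 15 0 0.53;0.7 -91 17 0 0.66"

```text
t: 40.6
tool_pos: [0.4724, -0.2396, 0.1963]
orientation: [-2.925, -1.145, 0.001]
force: [0.1, 0.2, -1.9]
opening: 0.0438
gripper_force: 30.0
```

Call:
arm_command --increments "0.7 0 0 0 0.14;0.7 0 0 0 0.28;0.7 0 0 0 0.42;0.7 0 0 0 0.56;0.7 0 0 0 0.7"

```text
t: 41.1
tool_pos: [0.4725, -0.2381, 0.1963]
orientation: [-3.14, -0.074, 0.001]
force: [0.1, 0.1, -0.8]
opening: 0.0436
gripper_force: 30.0
```

Call:
arm_command --increments "0.7 0 0 0 0.11;0.7 0 0 0 0.212;0.7 0 0 0 0.212;0.7 0 0 0 0.212;0.7 0 0 0 0.212"

```text
t: 41.6
tool_pos: [0.4728, -0.2382, 0.1963]
orientation: [-3.132, 0.246, 0.0]
force: [0.1, -1.4, -1.9]
opening: 0.0434
gripper_force: 30.0
```

```bash
python3 - <<'E'
from h import *
sf(); W=cam('wrist'); i=ribs(); cv2.imwrite('pics/w13.png',i)
for y in (.002,.082): print(y); rear(i,W,y)
E
```

```text
t 41.6 tcp [ 0.4728 -0.2382  0.1963] yawY -98.98 F [ 0.1452 -1.3677 -1.9142] open 0.0434 g 30.0 q1,6 [-0.5636  1.1641]
in carton mm [   6.5817 -470.0867]
in fixture mm [-76.4758 -78.253 ]
-0.03 [-126.5 -103.   -53.5  -23.    33.    56.5  123.   129.5]
-0.04 [-126.5 -103.5  -53.5  -24.    26.    56.   106.   130. ]
-0.11 [-31.  -23.   26.   56.5 106.5 129.5]
0.002
blue top-plane x -30 -24 profile [(-45, 110, 35, 109), (-42, 110, 35, 109), (-39, 108, 36, 107), (-36, 112, 35, 108), (-33, 112, 35, 108), (-30, 111, 137, 143), (-27, 106, 181, 252), (-24, 107, 169, 254), (-21, 23, 231, 238), (-18, 104, 72, 254), (-15, 38, 4, 245)]
blue top-plane x -29 -24 profile [(-45, 108, 35, 108), (-42, 108, 29, 107), (-39, 113, 31, 107), (-36, 114, 34, 106), (-33, 107, 33, 108), (-30, 113, 40, 108), (-27, 106, 182, 252), (-24, 107, 169, 254), (-21, 23, 236, 238), (-18, 104, 76, 254), (-15, 30, 4, 242)]
blue top-plane x -29 -24 profile [(-45, 108, 36, 106), (-42, 109, 34, 105), (-39, 111, 35, 102), (-36, 111, 39, 105), (-33, 114, 33, 109), (-30, 115, 42, 109), (-27, 107, 184, 252), (-24, 108, 169, 253),
[... 152 characters left out ...]
, 33, 99), (-36, 103, 23, 98), (-33, 109, 205, 239), (-30, 107, 200, 251), (-27, 107, 198, 251), (-24, 107, 207, 252), (-21, 23, 247, 233), (-18, 106, 18, 243), (-15, 107, 36, 244)]
blue top-plane x -34 -23 profile [(-45, 111, 33, 99), (-42, 115, 32, 97), (-39, 113, 30, 101), (-36, 108, 26, 97), (-33, 109, 208, 241), (-30, 107, 206, 250), (-27, 107, 209, 250), (-24, 108, 202, 252), (-21, 23, 230, 234), (-18, 50, 3, 245), (-15, 42, 5, 243)]
blue top-plane x -33 -23 profile [(-45, 80, 3, 239), (-42, 75, 2, 240), (-39, 75, 2, 240), (-36, 60, 1, 239), (-33, 110, 184, 238), (-30, 107, 217, 249), (-27, 107, 208, 249), (-24, 107, 213, 251), (-21, 23, 255, 234), (-18, 40, 6, 241), (-15, 42, 5, 244)]
```

Call:
arm_command --increments "0.7 0 0 30 0;0.7 0 0 60 0;0.7 0 0 90 0;0.7 0 0 115 0;0.7 0 0 140 0"

```text
t: 42.15
tool_pos: [0.4727, -0.2381, 0.0551]
orientation: [-3.132, 0.248, 0.0]
force: [0.4, -0.4, -1.9]
opening: 0.0437
gripper_force: 30.0
```

Call:
arm_command --increments "0.7 0 0 8 0;0.7 0 0 14 0;0.7 0 0 19 0;0.7 0 0 21 0;0.7 0 0 23 0"

```text
t: 42.65
tool_pos: [0.4736, -0.2387, 0.0342]
orientation: [3.131, -0.25, 0.002]
force: [0.2, -0.0, -0.8]
opening: 0.0435
gripper_force: 30.0
```

```bash
python3 -c "
from h import *
sf()"
```

```text
t 42.65 tcp [ 0.4736 -0.2387  0.0342] yawY -99.11 F [ 0.2203 -0.011  -0.8124] open 0.0435 g 30.0 q1,6 [-0.5635  1.1663]
in carton mm [   7.472  -470.4555]
in fixture mm [-75.5848 -78.6202]
```

Call:
arm_command --increments "0.7 0 0 1 0;0.7 0 0 2 0;0.7 0 0 2 0;0.33 0 0 2 0;0.33 0 0 2 0"

```text
t: 43.15
tool_pos: [0.4734, -0.2386, 0.0319]
orientation: [3.131, -0.25, 0.002]
force: [0.2, -0.8, -0.3]
opening: 0.0555
gripper_force: 0.0
```

Call:
arm_command --increments "0.33 0 0 0 0;0.33 0 0 -15 0;0.33 0 0 -40 0;0.33 0 0 -70 0;0.33 0 0 -70 0"

```text
t: 43.65
tool_pos: [0.4759, -0.2401, 0.1073]
orientation: [3.128, -0.249, 0.012]
force: [0.5, 0.1, 0.7]
opening: 0.0626
gripper_force: 0.0
```

Call:
arm_command --increments "1 -40 0 0 0;1 -80 0 0 0;1 -80 0 0 0;1 -80 0 0 0;1 -80 0 0 0"

```text
t: 44.15
tool_pos: [0.395, -0.2262, 0.1022]
orientation: [3.131, -0.25, 0.003]
force: [-0.5, -0.0, 0.3]
opening: 0.0272
gripper_force: 0.0
```

```bash
python3 - <<'E'
from h import *
sf(); cv2.imwrite('pics/w14.png',lanes())
E
```

```text
t 44.15 tcp [ 0.395  -0.2262  0.1022] yawY -99.13 F [-0.4622 -0.0318  0.2898] open 0.0272 g 0.0 q1,6 [-0.6329  1.0972]
in carton mm [ -72.1687 -470.1565]
in fixture mm [-155.2259  -78.4602]
skip (158, 10, 82, 30)
px [322.   98.5] L [-89.1486 -78.7892] O [-73.3995 -79.5027] dist 0.0158 yaw -2.6
```

Call:
arm_command --increments "1 0 0 30 0;1 0 0 55 0;1 0 0 72 0;1 0 0 72 0;1 0 0 72 0"

```text
t: 44.7
tool_pos: [0.3944, -0.2257, 0.0295]
orientation: [-3.131, 0.249, 0.001]
force: [-0.2, 0.1, -0.4]
opening: 0.0005
gripper_force: 0.0
```

Call:
arm_command --increments "1 10 0 0 0;1 20 0 0 0;1 30 0 0 0;1 40 0 0 0;1 50 0 0 0"

```text
t: 45.2
tool_pos: [0.4443, -0.2337, 0.0295]
orientation: [3.132, -0.25, 0.0]
force: [-2.3, 0.5, 1.7]
opening: 0.0005
gripper_force: 1.0
```

Call:
arm_command --increments "1 10 0 0 0;1 20 0 0 0;1 30 0 0 0;1 40 0 0 0;1 50 0 0 0"

```text
t: 45.7
tool_pos: [0.4934, -0.2415, 0.0291]
orientation: [-3.132, 0.25, 0.0]
force: [-2.2, 0.5, 2.3]
opening: 0.0004
gripper_force: 1.0
```

Call:
arm_command --increments "1 3 0 0 0;1 6 0 0 0;1 9 0 0 0;1 12 0 0 0;1 14 0 0 0"

```text
t: 46.2
tool_pos: [0.5066, -0.2436, 0.0292]
orientation: [-3.132, 0.25, -0.0]
force: [-1.4, 0.4, 0.9]
opening: 0.0006
gripper_force: 0.6
```

Call:
arm_command --increments "1 1 0 0 0;1 2 0 0 0;1 3 0 0 0;1 4 0 0 0;1 5 0 0 0"

```text
t: 46.7
tool_pos: [0.5097, -0.2442, 0.0292]
orientation: [-3.131, 0.25, 0.006]
force: [-14.2, 2.4, 11.3]
opening: 0.0003
gripper_force: 7.2
```

```bash
python3 - <<'E'
from h import *
sf()
E
```

```text
t 46.7 tcp [ 0.5097 -0.2442  0.0292] yawY -99.12 F [-14.1506   2.3614  11.3036] open 0.0003 g 7.2 q1,6 [-0.5367  1.1937]
in carton mm [  43.9561 -470.2989]
in fixture mm [-39.1011 -78.4   ]
```

Call:
arm_command --increments "1 -5 0 0 0;1 -20 0 0 0;1 -40 0 -20 0;1 -60 0 -60 0;1 -73 0 -100 0"

```text
t: 47.2
tool_pos: [0.4376, -0.2321, 0.1293]
orientation: [-3.131, 0.25, 0.003]
force: [-0.1, -0.7, 1.7]
opening: 0.0007
gripper_force: 0.0
```

```bash
python3 - <<'E'
from h import *
sf(); W=cam('wrist');i=robot.read_camera('wrist'); cv2.imwrite('pics/w15.png',i)
for y in (-.078,.002): print(y); rear(i,W,y)
E
```

```text
t 47.2 tcp [ 0.4376 -0.2321  0.1293] yawY -99.12 F [-0.1198 -0.6846  1.6686] open 0.0007 g 0.0 q1,6 [-0.5913  1.1387]
in carton mm [ -29.1429 -469.4779]
in fixture mm [-112.2013  -77.7065]
-0.078
blue top-plane x -31 -22 profile [(-45, 115, 30, 101), (-42, 113, 32, 97), (-39, 113, 31, 98), (-36, 111, 34, 97), (-33, 104, 35, 94), (-30, 109, 189, 197), (-27, 105, 164, 249), (-24, 105, 164, 249), (-21, 21, 218, 207), (-18, 21, 28, 213), (-15, 42, 5, 238)]
blue top-plane x -31 -22 profile [(-45, 109, 28, 100), (-42, 110, 33, 94), (-39, 105, 36, 98), (-36, 115, 30, 95), (-33, 111, 34, 98), (-30, 109, 189, 197), (-27, 105, 169, 249), (-24, 105, 169, 249), (-21, 22, 221, 208), (-18, 19, 13, 213), (-15, 40, 6, 237)]
blue top-plane x -30 -22 profile [(-45, 110, 31, 99), (-42, 111, 27, 95), (-39, 105, 32, 97), (-36, 117, 26, 97), (-33, 109, 30, 94), (-30, 109, 194, 198), (-27, 105, 177, 248), (-24, 106, 174, 249), (-21, 22, 225, 211), (-18, 14, 13, 213), (-15, 42, 5, 237)]
0.002
blue top-plane x -31 -23 profile [(-45, 109, 31, 91), (-42, 110, 33, 92), (-39, 112, 29, 97), (-36, 111, 27, 94), (-33, 114, 28, 92), (-30, 109, 206, 166), (-27, 106, 195, 248), (-24, 106, 197, 249), (-21, 17, 133, 194), (-18, 16, 63, 215), (-15, 36, 5, 238)]
blue top-plane x -31 -23 profile [(-45, 112, 30, 92), (-42, 111, 28, 91), (-39, 113, 32, 95), (-36, 107, 38, 93), (-33, 111, 28, 92), (-30, 110, 200, 173), (-27, 107, 195, 248), (-24, 107, 200, 249), (-21, 19, 164, 202), (-18, 15, 48, 214), (-15, 40, 6, 237)]
blue top-plane x -31 -22 profile [(-45, 105, 15, 100), (-42, 100, 16, 94), (-39, 113, 10, 98), (-36, 108, 13, 96), (-33, 114, 13, 102), (-30, 110, 201, 176), (-27, 107, 206, 248), (-24, 107, 205, 247), (-21, 22, 234, 207), (-18, 14, 26, 208), (-15, 43, 8, 238)]
```

Call:
arm_command --increments "1 0 -40 0 0;1 0 -80 0 0;1 0 -120 0 0;1 0 -160 0 0;1 0 -160 0 0"

```text
t: 47.75
tool_pos: [0.4654, -0.071, 0.1295]
orientation: [-3.131, 0.243, -0.002]
force: [0.5, -0.7, 0.1]
opening: 0.0004
gripper_force: 0.0
```

```bash
python3 - <<'E'
from h import *
sf(); W=cam('wrist');i=robot.read_camera('wrist'); cv2.imwrite('pics/w16.png',i)
for y in (.002,.082): print(y); rear(i,W,y)
E
```

```text
t 47.75 tcp [ 0.4654 -0.071   0.1295] yawY -98.88 F [ 0.4865 -0.6681  0.1259] open 0.0004 g 0.0 q1,6 [-0.2617  1.4637]
in carton mm [ -26.4334 -305.9611]
in fixture mm [-109.7773   85.8148]
0.002
blue top-plane x -30 -22 profile [(-45, 120, 3, 101), (-42, 101, 20, 101), (-39, 90, 10, 101), (-36, 100, 8, 100), (-33, 0, 3, 102), (-30, 111, 172, 148), (-27, 106, 172, 247), (-24, 106, 170, 247), (-21, 124, 43, 132), (-18, 22, 211, 228), (-15, 42, 5, 237)]
blue top-plane x -30 -22 profile [(-45, 108, 26, 100), (-42, 117, 23, 98), (-39, 110, 24, 97), (-36, 106, 27, 103), (-33, 111, 33, 99), (-30, 112, 170, 135), (-27, 105, 167, 248), (-24, 105, 166, 248), (-21, 113, 91, 166), (-18, 21, 108, 220), (-15, 45, 6, 237)]
blue top-plane x -30 -22 profile [(-45, 120, 24, 97), (-42, 113, 21, 96), (-39, 114, 26, 100), (-36, 113, 30, 102), (-33, 108, 31, 98), (-30, 112, 157, 125), (-27, 105, 162, 248), (-24, 105, 161, 248), (-21, 111, 112, 187), (-18, 21, 135, 223), (-15, 40, 6, 238)]
0.082
blue top-plane x -34 -22 profile [(-45, 111, 35, 96), (-42, 112, 28, 99), (-39, 115, 29, 98), (-36, 108, 26, 98), (-33, 108, 184, 232), (-30, 105, 160, 249), (-27, 105, 162, 249), (-24, 105, 162, 249), (-21, 175, 23, 147), (-18, 22, 186, 226), (-15, 80, 3, 237)]
blue top-plane x -34 -22 profile [(-45, 115, 29, 98), (-42, 113, 31, 98), (-39, 112, 28, 101), (-36, 120, 21, 96), (-33, 108, 188, 230), (-30, 105, 166, 249), (-27, 105, 166, 249), (-24, 105, 166, 249), (-21, 166, 26, 145), (-18, 22, 210, 228), (-15, 36, 5, 237)]
blue top-plane x -34 -22 profile [(-45, 110, 24, 97), (-42, 110, 32, 96), (-39, 111, 36, 100), (-36, 109, 21, 96), (-33, 108, 191, 230), (-30, 105, 172, 249), (-27, 105, 172, 249), (-24, 106, 174, 249), (-21, 168, 29, 148), (-18, 22, 213, 227), (-15, 42, 5, 239)]
```

Call:
arm_command --increments "1 0 0 35 0;1 0 0 70 0;1 0 0 90 0;1 0 0 99 0;1 0 0 99 0"

```text
t: 48.3
tool_pos: [0.4637, -0.0755, 0.0292]
orientation: [-3.131, 0.251, 0.003]
force: [0.4, -0.8, 0.6]
opening: 0.0005
gripper_force: 0.0
```

Call:
arm_command --increments "1 20 0 0 0;1 40 0 0 0;1 55 0 0 0;1 60 0 0 0;1 62 0 0 0"

```text
t: 48.8
tool_pos: [0.527, -0.0854, 0.0315]
orientation: [3.131, -0.25, 0.003]
force: [-0.2, 0.7, 0.4]
opening: 0.0007
gripper_force: 0.0
```

```bash
python3 - <<'E'
from h import *
sf()
E
```

```text
t 48.8 tcp [ 0.527  -0.0854  0.0315] yawY -99.14 F [-0.2205  0.6884  0.4438] open 0.0007 g 0.0 q1,6 [-0.2566  1.4738]
in carton mm [  36.6374 -310.7138]
in fixture mm [-46.6982  81.1722]
```

Call:
arm_command --increments "1 2 0 0 0;1 4 0 0 0;1 6 0 0 0;1 8 0 0 0;1 8 0 0 0"

```text
t: 49.3
tool_pos: [0.5337, -0.086, 0.0302]
orientation: [3.132, -0.25, -0.0]
force: [-0.9, 0.1, 0.6]
opening: 0.0005
gripper_force: 0.4
```

Call:
arm_command --increments "1 1 0 0 0;1 2 0 0 0;1 3 0 0 0;1 3 0 0 0;1 3 0 0 0"

```text
t: 49.8
tool_pos: [0.5348, -0.0861, 0.0299]
orientation: [-3.131, 0.25, 0.007]
force: [-10.9, 1.7, 8.6]
opening: 0.0005
gripper_force: 5.6
```

```bash
python3 - <<'E'
from h import *
sf()
E
```

```text
t 49.8 tcp [ 0.5348 -0.0861  0.0299] yawY -99.11 F [-10.8838   1.6889   8.6129] open 0.0005 g 5.6 q1,6 [-0.254  1.476]
in carton mm [  44.4364 -310.2311]
in fixture mm [-38.9001  81.6685]
```

Call:
arm_command --increments "1 -1 0 0 0;1 -2 0 0 0;1 -3 0 0 0;1 -5 0 0 0;1 -10 0 0 0"

```text
t: 50.3
tool_pos: [0.5271, -0.0849, 0.0304]
orientation: [3.132, -0.25, 0.001]
force: [-0.3, 0.3, 1.5]
opening: 0.0002
gripper_force: 0.0
```

Call:
arm_command --increments "1 -20 0 0 0;1 -40 0 -30 0;1 -60 0 -60 0;1 -60 0 -100 0;1 -60 0 -100 0"

```text
t: 50.8
tool_pos: [0.4708, -0.0762, 0.1364]
orientation: [3.13, -0.25, 0.016]
force: [1.1, 0.3, -0.2]
opening: 0.0004
gripper_force: 0.0
```

```bash
python3 - <<'E'
from h import *
sf(); W=cam('wrist');i=robot.read_camera('wrist'); cv2.imwrite('pics/w17.png',i)
for y in (.002,.082): print(y); rear(i,W,y)
E
```

```text
t 50.8 tcp [ 0.4708 -0.0762  0.1364] yawY -99.12 F [ 1.1434  0.3067 -0.2103] open 0.0004 g 0.0 q1,6 [-0.2681  1.4619]
in carton mm [ -20.2986 -310.3571]
in fixture mm [-103.6348   81.4295]
0.002
blue top-plane x -30 -22 profile [(-45, 109, 27, 103), (-42, 109, 20, 103), (-39, 112, 28, 102), (-36, 113, 29, 106), (-33, 113, 19, 106), (-30, 112, 157, 162), (-27, 106, 169, 248), (-24, 106, 169, 248), (-21, 20, 177, 216), (-18, 110, 51, 242), (-15, 40, 3, 238)]
blue top-plane x -30 -22 profile [(-45, 111, 34, 104), (-42, 109, 28, 99), (-39, 109, 35, 103), (-36, 113, 32, 105), (-33, 108, 32, 103), (-30, 112, 165, 150), (-27, 106, 162, 248), (-24, 106, 164, 248), (-21, 20, 173, 211), (-18, 116, 31, 233), (-15, 36, 5, 236)]
blue top-plane x -30 -22 profile [(-45, 112, 28, 100), (-42, 115, 28, 99), (-39, 109, 29, 98), (-36, 104, 33, 101), (-33, 115, 28, 102), (-30, 112, 155, 145), (-27, 105, 160, 248), (-24, 105, 160, 248), (-21, 19, 168, 207), (-18, 125, 15, 219), (-15, 40, 6, 237)]
0.082
blue top-plane x -30 -22 profile [(-45, 105, 27, 93), (-42, 117, 23, 99), (-39, 111, 26, 98), (-36, 108, 33, 99), (-33, 110, 39, 98), (-30, 112, 153, 125), (-27, 105, 165, 249), (-24, 105, 161, 248), (-21, 17, 137, 183), (-18, 13, 35, 213), (-15, 104, 29, 243)]
blue top-plane x -30 -22 profile [(-45, 112, 29, 97), (-42, 112, 28, 99), (-39, 106, 29, 98), (-36, 113, 21, 97), (-33, 113, 35, 95), (-30, 111, 158, 124), (-27, 105, 165, 249), (-24, 105, 166, 249), (-21, 18, 148, 193), (-18, 16, 35, 212), (-15, 40, 6, 239)]
blue top-plane x -30 -22 profile [(-45, 108, 32, 97), (-42, 111, 26, 97), (-39, 115, 31, 98), (-36, 109, 29, 98), (-33, 111, 34, 97), (-30, 111, 161, 127), (-27, 105, 175, 249), (-24, 106, 173, 249), (-21, 19, 163, 199), (-18, 16, 27, 208), (-15, 30, 4, 237)]
```

Call:
arm_command --increments "1 0 40 0 0;1 0 85 0 0;1 0 130 0 0;1 0 175 0 0;1 0 215 0 0"

```text
t: 51.35
tool_pos: [0.4323, -0.2892, 0.1288]
orientation: [-3.131, 0.25, 0.002]
force: [1.1, 0.4, 0.5]
opening: 0.0006
gripper_force: 0.0
```

Call:
arm_command --increments "0.45 0 30 0 0;0.45 0 47 0 0;0.45 0 47 0 0;0.45 0 47 0 0;0.45 0 47 0 0"

```text
t: 51.85
tool_pos: [0.4264, -0.3326, 0.1298]
orientation: [-3.131, 0.248, 0.001]
force: [-0.8, 0.3, 0.6]
opening: 0.0357
gripper_force: 0.0
```

```bash
python3 - <<'E'
from h import *
sf(); W=cam('wrist');i=robot.read_camera('wrist'); cv2.imwrite('pics/k1.png',i); hsv=cv2.cvtColor(i,cv2.COLOR_BGR2HSV)
red=cv2.inRange(hsv,(0,130,60),(8,255,255))|cv2.inRange(hsv,(172,130,60),(179,255,255))
n,l,s,c=cv2.connectedComponentsWithStats(red)
for k in range(1,n):
    if s[k][4]>80:
        print(s[k],c[k]); x,y,w,h,_=s[k]
        rows=[(r,np.flatnonzero(l[r]==k)[[0,-1]].tolist()) for r in range(y,y+h,3)]; print(rows)
        print('top-line z=.061 far',[fr(p,FC,YF)*1e3 for p in onz('wrist',[[x+w/2,y]],.061,W)],'flange z=.066/.05/.034 near',[ (fr(onz('wrist',[[x+w/2,y+h]],z,W)[0],FC,YF)*1e3).tolist() for z in (.066,.05,.034)])
        for r,(a,b) in rows: print(r,[ (fr(p,FC,YF)*1e3).round(1).tolist() for p in onz('wrist',[[a,r],[b,r]],.05,W)], fr(onz('wrist',[[(a+b)/2,r]],.061,W)[0],FC,YF)*1e3)
E
```

```text
t 51.85 tcp [ 0.4264 -0.3326  0.1298] yawY -99.05 F [-0.772   0.2631  0.6298] open 0.0357 g 0.0 q1,6 [-0.7576  0.9711]
in carton mm [ -24.7725 -570.5089]
in fixture mm [-107.6547 -178.7297]
[ 300  110   41   42 1313] [320.0137 131.6093]
[(110, [306, 334]), (113, [306, 334]), (116, [306, 334]), (119, [306, 334]), (122, [306, 334]), (125, [306, 334]), (128, [306, 334]), (131, [306, 334]), (134, [306, 334]), (137, [306, 334]), (140, [306, 334]), (143, [300, 340]), (146, [300, 340]), (149, [300, 340])]
top-line z=.061 far [array([ -33.2358, -178.5254])] flange z=.066/.05/.034 near [[-62.248348939591054, -178.46722124826368], [-64.18460407243754, -178.40358007365782], [-66.12085920528396, -178.33993889905184]]
110 [[-33.2, -167.8], [-33.2, -188.5]] [ -33.2351 -178.1723]
113 [[-35.3, -167.7], [-35.4, -188.5]] [ -35.291  -178.1661]
116 [[-37.5, -167.7], [-37.5, -188.5]] [ -37.3557 -178.1599]
119 [[-39.7, -167.7], [-39.7, -188.5]] [ -39.4293 -178.1536]
122 [[-41.8, -167.6], [-41.9, -188.5]] [ -41.5118 -178.1473]
125 [[-44.0, -167.6], [-44.1, -188.5]] [ -43.6035 -178.141 ]
128 [[-46.2, -167.6
[... 2732 characters left out ...]
 near [[-159.7159356634612, -401.1018862996096], [-168.35888982474367, -416.3576322359842], [-177.001843986026, -431.61337817235875]]
246 [[-142.9, -401.9], [-142.9, -404.5]] [-138.0571 -393.2891]
249 [[-145.6, -404.3], [-145.7, -410.5]] [-140.7262 -397.3017]
252 [[-148.4, -405.8], [-148.5, -416.6]] [-143.4105 -400.9188]
255 [[-151.2, -407.3], [-151.4, -419.1]] [-146.093  -402.8402]
258 [[-154.0, -408.9], [-154.2, -419.7]] [-148.7816 -403.9106]
261 [[-156.9, -410.5], [-156.9, -416.8]] [-151.4626 -403.2541]
264 [[-159.7, -412.0], [-159.8, -416.6]] [-154.1767 -403.8999]
267 [[-162.6, -413.6], [-162.6, -416.3]] [-156.9069 -404.551 ]
270 [[-165.5, -415.2], [-165.5, -417.0]] [-159.6605 -405.645 ]
```

Call:
arm_command --increments "0.45 25 0 0 0;0.45 50 0 0 0;0.45 63 0 0 0;0.45 63 0 20 0;0.45 63 0 40 0"

```text
t: 52.4
tool_pos: [0.4899, -0.3432, 0.0907]
orientation: [3.131, -0.246, 0.003]
force: [-0.2, -1.2, -0.9]
opening: 0.0511
gripper_force: 0.0
```

Call:
arm_command --increments "0.45 0 0 20 0;0.45 0 0 40 0;0.45 0 0 53 0;0.45 0 0 53 0;0.45 0 0 53 0"

```text
t: 52.9
tool_pos: [0.4886, -0.3437, 0.0377]
orientation: [3.132, -0.249, 0.0]
force: [-0.7, -0.4, 0.1]
opening: 0.0508
gripper_force: 0.0
```

```bash
python3 - <<'E'
from h import *
sf()
E
```

```text
t 52.9 tcp [ 0.4886 -0.3437  0.0377] yawY -99.08 F [-0.6846 -0.379   0.0908] open 0.0508 g 0.0 q1,6 [-0.6988  1.0305]
in carton mm [  38.4858 -571.8892]
in fixture mm [ -44.394  -179.9996]
```

Call:
arm_command --increments "1 0 0 0 0;1 0 0 0 0;1 0 0 0 0;1 0 0 0 0;1 0 0 0 0"

```text
t: 53.4
tool_pos: [0.4891, -0.3417, 0.0378]
orientation: [-3.128, 0.249, -0.001]
force: [1.5, 12.7, 7.4]
opening: 0.0212
gripper_force: 30.0
```

```bash
python3 - <<'E'
from h import *
sf()
E
```

```text
t 53.4 tcp [ 0.4891 -0.3417  0.0378] yawY -99.11 F [ 1.4633 12.6955  7.3668] open 0.0212 g 30.0 q1,6 [-0.698   1.0304]
in carton mm [  38.5963 -569.8391]
in fixture mm [ -44.2872 -177.9493]
```

Call:
arm_command --increments "1 0 -2 0 0;1 -5 -2 0 0;1 -10 -2 0 0;1 -15 -2 0 0;1 -20 -2 0 0"

```text
t: 53.9
tool_pos: [0.4699, -0.3386, 0.0378]
orientation: [-3.131, 0.25, -0.004]
force: [6.8, 4.3, -0.1]
opening: 0.0211
gripper_force: 30.0
```

Call:
arm_command --increments "1 -3 0 0 0;1 -5 0 0 0;1 -6 0 0 0;1 -7 0 0 0;1 -7 0 0 0"

```text
t: 54.4
tool_pos: [0.4643, -0.3377, 0.0379]
orientation: [3.131, -0.25, 0.008]
force: [12.7, 2.2, -4.5]
opening: 0.0207
gripper_force: 30.0
```

```bash
python3 - <<'E'
from h import *
sf()
E
```

```text
t 54.4 tcp [ 0.4643 -0.3377  0.0379] yawY -99.12 F [12.6958  2.2054 -4.4936] open 0.0207 g 30.0 q1,6 [-0.7201  1.0088]
in carton mm [  13.4966 -569.7191]
in fixture mm [ -69.387  -177.8731]
```

Call:
arm_command --increments "1 0 0 0 0;1 0 0 0 0;1 0 0 0 0;1 0 0 0 0;1 0 0 0 0"

```text
t: 54.9
tool_pos: [0.4643, -0.3377, 0.0379]
orientation: [3.131, -0.25, 0.008]
force: [11.9, 3.1, -3.1]
opening: 0.021
gripper_force: 30.0
```

Call:
arm_command --increments "1 0 0 0 0;1 0 0 0 0;1 0 0 0 0;1 0 0 0 0;1 0 0 0 0"

```text
t: 55.4
tool_pos: [0.4643, -0.3377, 0.0378]
orientation: [3.131, -0.25, 0.008]
force: [12.4, 2.4, -3.6]
opening: 0.0211
gripper_force: 30.0
```

Call:
arm_command --increments "0.4 0 0 0 0;0.4 0 0 0 0;0.4 0 0 0 0;0.4 0 0 0 0;0.4 0 0 0 0"

```text
t: 55.9
tool_pos: [0.4613, -0.3376, 0.0369]
orientation: [-3.131, 0.25, 0.001]
force: [-0.0, 0.3, 0.5]
opening: 0.0546
gripper_force: 0.0
```

Call:
arm_command --increments "0.4 0 0 -20 0;0.4 0 0 -50 0;0.4 -10 0 -90 0;0.4 -30 0 -100 0;0.4 -30 0 -100 0"

```text
t: 56.4
tool_pos: [0.432, -0.334, 0.1397]
orientation: [3.129, -0.251, 0.004]
force: [-0.3, -0.7, -0.1]
opening: 0.0557
gripper_force: 0.0
```

```bash
python3 - <<'E'
from h import *
sf(); W=cam('wrist');i=robot.read_camera('wrist'); cv2.imwrite('pics/k2.png',i); hsv=cv2.cvtColor(i,cv2.COLOR_BGR2HSV)
red=cv2.inRange(hsv,(0,130,60),(8,255,255))|cv2.inRange(hsv,(172,130,60),(179,255,255))
n,l,s,c=cv2.connectedComponentsWithStats(red)
for k in range(1,n):
    if s[k][4]>300:
        x,y,w,h,_=s[k]; print(s[k],'far/near',[ (fr(p,FC,YF)*1e3).round(1).tolist() for p in onz('wrist',[[x+w/2,y],[x+w/2,y+h]],.061,W)])
E
```

```text
t 56.4 tcp [ 0.432  -0.334   0.1397] yawY -99.16 F [-0.3477 -0.6871 -0.1047] open 0.0557 g 0.0 q1,6 [-0.7516  0.9792]
in carton mm [ -18.9674 -570.9667]
in fixture mm [-101.8488 -179.1774]
[ 300  118   40   41 1206] far/near [[-32.8, -178.9], [-63.3, -178.8]]
[540 230  32  56 515] far/near [[-122.3, -373.7], [-174.3, -384.0]]
[573 247  23  45 451] far/near [[-137.9, -401.8], [-180.9, -411.5]]
```

Call:
arm_command --increments "1 0 0 -45 0;1 0 -20 -90 0;1 0 -60 -100 0;1 0 -105 -100 0;1 0 -150 -100 0"

```text
t: 56.95
tool_pos: [0.4563, -0.1834, 0.2361]
orientation: [-3.131, 0.252, 0.002]
force: [0.2, 0.8, -0.5]
opening: 0.0203
gripper_force: 0.0
```

Call:
arm_command --increments "1 0 -40 0 0;1 0 -80 0 0;1 0 -120 0 0;1 0 -130 0 0;1 0 -130 0 0"

```text
t: 57.45
tool_pos: [0.4766, -0.055, 0.2358]
orientation: [-3.132, 0.245, 0.004]
force: [0.8, -0.9, 0.1]
opening: 0.0006
gripper_force: 0.0
```

Call:
arm_command --increments "1 4 -25 0 -0.14;1 8 -50 0 -0.28;1 12 -75 0 -0.42;1 17 -100 0 -0.56;1 17 -116 0 -0.7"

```text
t: 57.95
tool_pos: [0.5125, 0.055, 0.2361]
orientation: [-3.025, -0.846, 0.002]
force: [-0.3, -0.2, -0.3]
opening: 0.0002
gripper_force: 0.0
```

Call:
arm_command --increments "1 0 0 0 -0.14;1 0 0 0 -0.28;1 0 0 0 -0.42;1 0 0 0 -0.56;1 0 0 0 -0.7"

```text
t: 58.45
tool_pos: [0.512, 0.0535, 0.2362]
orientation: [-2.552, -1.831, 0.003]
force: [0.1, 0.2, -0.7]
opening: 0.0005
gripper_force: 0.0
```

Call:
arm_command --increments "1 0 0 0 -0.1;1 0 0 0 -0.173;1 0 0 0 -0.173;1 0 0 0 -0.173;1 0 0 0 -0.173"

```text
t: 58.95
tool_pos: [0.5119, 0.0546, 0.2369]
orientation: [-2.391, -2.037, 0.001]
force: [0.0, 0.1, -0.3]
opening: 0.0006
gripper_force: 0.0
```

```bash
python3 - <<'E'
from h import *
sf(); i=robot.read_camera('wrist'); j=robot.read_camera('scene'); cv2.imwrite('pics/f1.png',i)
o=np.zeros((560,640,3),np.uint8);o[:400]=i;o[400:,:]=j[130:290]
cv2.imwrite('pics/f2.png',o)
E
```

```text
t 58.95 tcp [0.5119 0.0546 0.2369] yawY -9.14 F [ 0.0077  0.1425 -0.3233] open 0.0006 g 0.0 q1,6 [0.0068 0.1664]
in carton mm [   0.2206 -174.7252]
in fixture mm [-83.3524 217.097 ]
```

Call:
arm_command --increments "1 0 0 35 0;1 0 0 70 0;1 0 0 105 0;1 0 0 130 0;1 0 0 136 0"

```text
t: 59.55
tool_pos: [0.5093, 0.0553, 0.0976]
orientation: [-2.386, -2.037, 0.007]
force: [-1.2, -0.3, -0.0]
opening: 0.0004
gripper_force: 0.0
```

Call:
arm_command --increments "1 10 0 0 0;1 20 0 0 0;1 30 0 0 0;1 40 0 0 0;1 50 0 0 0"

```text
t: 60.05
tool_pos: [0.5217, 0.0965, 0.1072]
orientation: [2.38, 2.029, -0.012]
force: [2.2, -3.6, 3.4]
opening: 0.001
gripper_force: 2.0
```

Call:
arm_command --increments "1 10 0 0 0;1 20 0 0 0;1 30 0 0 0;1 40 0 0 0;1 50 0 0 0"

```text
t: 60.55
tool_pos: [0.5274, 0.155, 0.1009]
orientation: [-2.388, -2.041, 0.001]
force: [-0.2, -2.6, 0.3]
opening: 0.0003
gripper_force: 0.9
```

```bash
python3 - <<'E'
from h import *
st()
E
```

```text
t 60.55 tcp [0.5274 0.155  0.1009] yawY -8.96 F [-0.1755 -2.5665  0.3288] open 0.0003 g 0.9 q1,6 [0.1928 0.3493]
in carton mm [  0.0282 -73.1672]
```

Call:
arm_command --increments "1 8 0 0 0;1 16 0 0 0;1 24 0 0 0;1 32 0 0 0;1 40 0 0 0"

```text
t: 61.05
tool_pos: [0.5339, 0.1943, 0.1012]
orientation: [-2.389, -2.04, -0.0]
force: [0.2, -0.5, 0.2]
opening: 0.0007
gripper_force: 0.2
```

```bash
python3 - <<'E'
from h import *
st()
E
```

```text
t 61.05 tcp [0.5339 0.1943 0.1012] yawY -9.0 F [ 0.1889 -0.4945  0.25  ] open 0.0007 g 0.2 q1,6 [0.2587 0.4157]
in carton mm [  0.3966 -33.3523]
```

Call:
arm_command --increments "1 0 0 3 0;1 0 0 6 0;1 0 0 8 0;1 0 0 9 0;1 0 0 9 0"

```text
t: 61.55
tool_pos: [0.5336, 0.1932, 0.0919]
orientation: [-2.389, -2.04, 0.001]
force: [0.2, -0.1, 0.5]
opening: 0.0005
gripper_force: 0.0
```

Call:
arm_command --increments "1 0 0 1 0;1 0 0 2 0;1 0 0 3 0;1 0 0 3 0;1 0 0 3 0"

```text
t: 62.05
tool_pos: [0.5338, 0.1935, 0.0892]
orientation: [-2.389, -2.04, 0.0]
force: [-0.4, 0.2, 0.1]
opening: 0.0007
gripper_force: 0.0
```

```bash
python3 - <<'E'
from h import *
st()
E
```

```text
t 62.05 tcp [0.5338 0.1935 0.0892] yawY -9.0 F [-0.4395  0.1675  0.1187] open 0.0007 g 0.0 q1,6 [0.2575 0.4146]
in carton mm [  0.4079 -34.1338]
```

Call:
arm_command --increments "1 0 0 1 0;1 0 0 2 0;1 0 0 3 0;1 0 0 3 0;1 0 0 3 0"

```text
t: 62.55
tool_pos: [0.5339, 0.1937, 0.0873]
orientation: [2.389, 2.04, 0.001]
force: [-3.9, -1.1, 9.4]
opening: 0.0006
gripper_force: 4.4
```

Call:
arm_command --increments "1 0 0 1 0;1 0 0 2 0;1 0 0 3 0;1 0 0 3 0;1 0 0 3 0"

```text
t: 63.05
tool_pos: [0.5341, 0.1937, 0.087]
orientation: [2.388, 2.04, 0.001]
force: [-15.2, -3.8, 29.7]
opening: 0.0001
gripper_force: 14.8
```

```bash
python3 - <<'E'
from h import *
st()
E
```

```text
t 63.05 tcp [0.5341 0.1937 0.087 ] yawY -8.98 F [-15.2174  -3.8214  29.7473] open 0.0001 g 14.8 q1,6 [0.2578 0.4146]
in carton mm [  0.7365 -33.8612]
```

Call:
arm_command --increments "1 0 0 -10 0;1 0 0 -50 0;1 0 0 -95 0;1 20 0 -130 0;1 50 0 -155 0"

```text
t: 63.55
tool_pos: [0.5428, 0.2426, 0.2419]
orientation: [2.39, 2.036, 0.005]
force: [0.5, 1.2, 0.1]
opening: 0.0005
gripper_force: 0.0
```

Call:
arm_command --increments "1 45 0 0 0;1 90 0 0 0;1 135 0 0 0;1 159 0 0 0;1 159 0 0 0"

```text
t: 64.05
tool_pos: [0.5656, 0.4031, 0.2369]
orientation: [-2.385, -2.044, 0.001]
force: [-0.9, -0.3, 0.9]
opening: 0.0004
gripper_force: 0.0
```

Call:
arm_command --increments "1 0 0 40 0;1 0 0 80 0;1 0 0 115 0;1 0 0 136 0;1 0 0 136 0"

```text
t: 64.55
tool_pos: [0.5638, 0.3972, 0.0971]
orientation: [-2.389, -2.039, 0.013]
force: [-0.6, -0.3, -0.1]
opening: 0.0002
gripper_force: 0.0
```

```bash
python3 - <<'E'
from h import *
st()
E
```

```text
t 64.55 tcp [0.5638 0.3972 0.0971] yawY -9.04 F [-0.5628 -0.3071 -0.0749] open 0.0002 g 0.0 q1,6 [0.5396 0.6974]
in carton mm [ -1.2241 171.7925]
```

Call:
arm_command --increments "1 -10 0 0 0;1 -20 0 0 0;1 -30 0 0 0;1 -40 0 0 0;1 -50 0 0 0"

```text
t: 65.05
tool_pos: [0.5604, 0.3513, 0.1061]
orientation: [2.388, 2.04, 0.01]
force: [-0.3, 1.9, 1.4]
opening: 0.0004
gripper_force: 0.8
```

Call:
arm_command --increments "1 -10 0 0 0;1 -20 0 0 0;1 -30 0 0 0;1 -40 0 0 0;1 -50 0 0 0"

```text
t: 65.55
tool_pos: [0.5505, 0.3004, 0.102]
orientation: [-2.389, -2.04, 0.0]
force: [-0.4, 1.7, -0.0]
opening: 0.0003
gripper_force: 0.7
```

Call:
arm_command --increments "1 -8 0 0 0;1 -16 0 0 0;1 -24 0 0 0;1 -32 0 0 0;1 -40 0 0 0"

```text
t: 66.05
tool_pos: [0.5444, 0.261, 0.1022]
orientation: [2.389, 2.04, -0.0]
force: [-0.6, 1.0, 0.5]
opening: 0.0005
gripper_force: 0.2
```

```bash
python3 - <<'E'
from h import *
st()
E
```

```text
t 66.05 tcp [0.5444 0.261  0.1022] yawY -8.99 F [-0.632   0.9657  0.5154] open 0.0005 g 0.2 q1,6 [0.3622 0.5192]
in carton mm [ 0.5705 34.1981]
```

Call:
arm_command --increments "1 0 0 4 0;1 0 0 8 0;1 0 0 11 0;1 0 0 13 0;1 0 0 13 0"

```text
t: 66.55
tool_pos: [0.5441, 0.2618, 0.0885]
orientation: [-2.388, -2.041, 0.002]
force: [-0.1, -0.3, 0.8]
opening: 0.0004
gripper_force: 0.0
```

Call:
arm_command --increments "1 0 0 1 0;1 0 0 2 0;1 0 0 3 0;1 0 0 4 0;1 0 0 5 0"

```text
t: 67.05
tool_pos: [0.5448, 0.262, 0.0871]
orientation: [2.388, 2.041, 0.001]
force: [-12.5, -5.2, 25.7]
opening: 0.0005
gripper_force: 13.0
```

```bash
python3 - <<'E'
from h import *
st()
E
```

```text
t 67.05 tcp [0.5448 0.262  0.0871] yawY -8.98 F [-12.5234  -5.2047  25.6955] open 0.0005 g 13.0 q1,6 [0.3634 0.5202]
in carton mm [ 0.7776 35.2287]
```

Call:
arm_command --increments "1 0 0 -15 0;1 0 0 -60 0;1 0 0 -105 0;1 0 0 -150 0;1 0 0 -190 0"

```text
t: 67.55
tool_pos: [0.5447, 0.2618, 0.2773]
orientation: [2.388, 2.04, 0.003]
force: [0.2, 0.1, 0.2]
opening: 0.0007
gripper_force: 0.0
```

Call:
arm_command --increments "1 40 -15 0 0;1 80 -30 0 0;1 120 -45 0 0;1 160 -60 0 0;1 200 -75 0 0"

```text
t: 68.05
tool_pos: [0.5013, 0.4727, 0.2747]
orientation: [2.389, 2.04, 0.001]
force: [0.6, -0.3, 0.5]
opening: 0.0005
gripper_force: 0.0
```

```bash
python3 - <<'E'
from h import *
sf(); t=robot.read_camera('top'); s=robot.read_camera('scene'); cv2.imwrite('pics/t9.png',t)
r=lambda i,x,y,w,h,k:cv2.resize(i[y:y+h,x:x+w],None,fx=k,fy=k,interpolation=cv2.INTER_CUBIC)
o=np.zeros((600,800,3),np.uint8)
o[:340,:640]=r(t,180,90,320,170,2); a=r(s,150,140,320,130,2); o[340:600,:640]=a
cv2.imwrite('pics/fin.png',o)
E
```

```text
t 68.05 tcp [0.5013 0.4727 0.2747] yawY -9.0 F [ 0.6361 -0.3213  0.4613] open 0.0005 g 0.0 q1,6 [0.6817 0.8388]
in carton mm [-74.6191 236.7035]
in fixture mm [-158.91    628.3944]
```

View pics/fin.png

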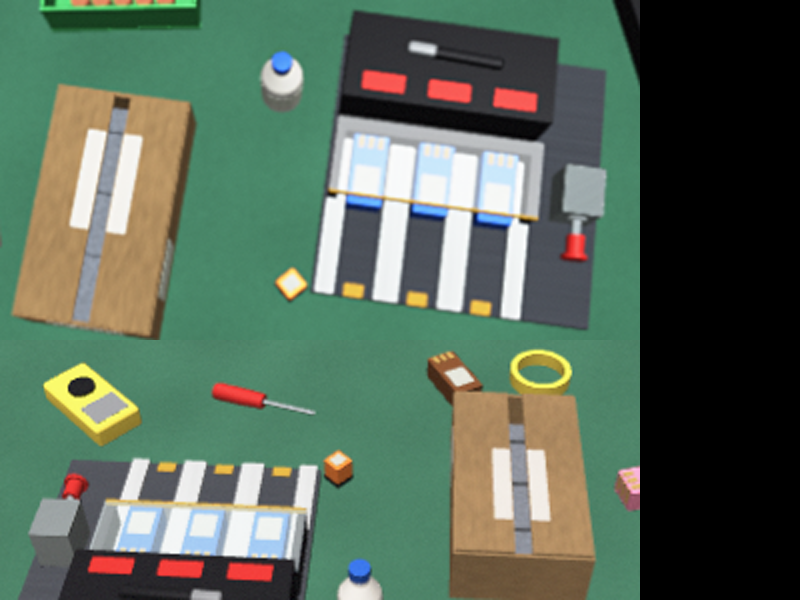

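```bash
python3 - <<'E'
from h import *
Rm=np.array([[np.cos(YF),-np.sin(YF)],[np.sin(YF),np.cos(YF)]])
for n in ('top',):
    img=cv2.imread('pics/t9.png').astype(np.float32)
    for y in (.080,.0,-.080):
        v=[]
        for dy in np.linspace(-.012,.012,9):
            xs=np.arange(-50,-10,1.); q=proj(n,[np.r_[FC+Rm@[x/1e3,y+dy],.048] for x in xs]).astype(np.float32)
            v.append(cv2.remap(img,q[:,0].reshape(1,-1),q[:,1].reshape(1,-1),cv2.INTER_LINEAR)[0])
        p=np.mean(v,0); s=p[:,0]-p[:,2]; print(y,'B-R',[(int(x),int(a)) for x,a in zip(xs,s)][::2])
E
```

```text
0.08 B-R [(-50, 12), (-48, 11), (-46, 12), (-44, 12), (-42, 11), (-40, 13), (-38, 20), (-36, 35), (-34, 51), (-32, 73), (-30, 116), (-28, 154), (-26, 156), (-24, 150), (-22, 151), (-20, 113), (-18, 6), (-16, -79), (-14, -51), (-12, -5)]
0.0 B-R [(-50, 12), (-48, 12), (-46, 12), (-44, 12), (-42, 11), (-40, 12), (-38, 19), (-36, 35), (-34, 50), (-32, 75), (-30, 119), (-28, 159), (-26, 155), (-24, 149), (-22, 149), (-20, 114), (-18, 8), (-16, -81), (-14, -51), (-12, -7)]
-0.08 B-R [(-50, 12), (-48, 12), (-46, 12), (-44, 12), (-42, 12), (-40, 13), (-38, 20), (-36, 35), (-34, 50), (-32, 74), (-30, 119), (-28, 155), (-26, 154), (-24, 148), (-22, 149), (-20, 112), (-18, 3), (-16, -78), (-14, -53), (-12, -7)]
```

All three lanes read the same: fully home. Handing in.

```bash
python3 -c "
from plant import robot
print(robot.close_job())"
```

```text
the job is handed in; nothing more can be done
None
```

The job is handed in: all three blue modules sit contacts-first against the back stop, the start knob was pulled to its stop, held and let spring back, both carton flaps are shut, and the marker, bottle and relay were not touched (about 68 s of the 210 s used; module A had slipped back about 4 mm and was pushed home again before the knob was pulled).

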